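# Pack the coin tubes and crack the dry chest

### The arm

A 6-joint arm with a two-finger parallel gripper is mounted at the origin on the work surface. World frame = base frame: x ahead of the robot, y to its left, z up, the work surface at z = 0. Lengths are in m, angles in rad, forces in N, time in s.
With the tool pointing down it reaches from about 0.35 to 0.85 m from the base axis. Payload 8.1 kg.
Tool frame: the origin (TCP) lies between the finger pads; the fingertips stand 17 mm ahead of it and the grasp point (between the pads) lies 2 mm behind it; z points along the fingers, y is the direction in which the jaws open and shut (so a half turn about z gives the same grasp; the last joint's range is limited). The gripper opens to 85 mm and grips with 20 to 120 N. Pads are 22 mm wide; open, the fingers measure 114 mm over their backs; the gripper's body (76 mm by 85 mm) begins 54 mm behind the grasp point. The pads swing forward as they close: fully open they stand 13 mm farther back than shut.
Start: joints at [1.169, 0.13, 1.488, -0, 1.523, -0.085], TCP at [0.187, 0.57, 0.248] pointing down, gripper open.
Joint ranges: [-2.96, 2.96], [-0.89, 2.26], [0.02, 2.5], [-1.34, 4.48], [0, 2.73], [-2.66, 2.66]. Speed limits (rad/s): [2.39, 2.39, 2.79, 3.14, 3.14, 3.14].

### API

Orientations are given as a unit quaternion [w, x, y, z].
In Python, from plant import monitor, cams, manip gives the robot as it stands.
- The arm moves only by the tool move_arm, never from a script. Its argument "rows" is one flat list of numbers, 5 for each row, row after row: the closure, from -1 (fully open) to 1 (shut), then the shift along the tool's x, y, z in m, then the turn about the tool's z in degrees. In form: [claw, dx, dy, dz, yaw, claw, dx, dy, dz, yaw, ...]. A call has exactly 5 rows; each row shifts and turns the commanded pose from where the row before left it, along the tool's axes as they then stand; what a row does not reach is not made up. A row lasts 1/8 s, in which the tool goes at most 62.5 mm and 10.7 degrees, less where a joint would pass 70% of its speed; a pose out of reach is approached as far as the arm can. A call with a gripper value outside its range is refused whole. The fingers move at their own pace and stop on an object; "squeeze" is the grip in N (left out, the last holds). Time passes only in rows, so rows that do not move let the fingers close, or fill a call up. It gives the time, the measured TCP pose, the force and the opening at its end, in the units of the state.
- monitor.get_state(): the state, without advancing time (a new reading comes with each control period).
- cams.capture(name): name is "scene" or "top"; returns the picture (420x560x3 uint8, red, green, blue); there is no depth.
- cams.camera_model(name): a dict with "fx", "fy", "cx", "cy" (pixels), "rvec" (rotation vector, rad) and "tvec" (3), from world to camera coordinates, as OpenCV has them. Camera axes: x right, y down, z forward; pixel columns grow to the right and rows downward; lengths in m; the calibration is good to about 2 mm. A picture is of the moment at which its call begins. camera_model takes no time and is no camera call.
- manip.job_done(): hands the job in, once; it reports no verdict.
The state is a dict: "t": time; "joints": joint angles; "joint_vel": joint speeds; "joint_torque": joint torques, N m; "tcp_pos": TCP position; "ee_rot": TCP orientation; "contact_force": force on the tool from outside, world axes, zero at the start; "wrist_torque": the same for the moment, N m; "width": opening from 0.0 (shut) to 1.0 (fully open).
Only numpy, scipy, OpenCV 4.12 (cv2) and the standard library are available. Lean on these libraries where they do the work, as an engineer would, in place of code of your own. Each camera call takes 0.05 s, during which the arm holds its last target.

### The job

These coins are going into dry storage: stand the round coin tube and the square coin tube upright in the long wooden packing box beside the carton already in it, all three in one row on the box's floor; set the tubes down and let go of them, do not drop them. Then take the dry chest's lid by its brass pull, break it free of its sticky seal without jerking it far off, and hold it about 20 mm straight above its closed position so the air inside can even out. Finish while still gripping the pull and holding the lid up; keep the tubes and carton packed and leave the statuette and the magnifier alone.

Things in the scene. Friction and masses are not known exactly. Their poses are not given: they have to be found in the camera images.
- round_mid (a point): Centre (half-way up) of the round coin tube: upright cylinder, 40 mm diameter, 90 mm tall, pale translucent plastic with a white cap, about 0.25 kg (varies), loose, standing on the desk. Its z axis runs up the tube.
- square_mid (a point): Centre (half-way up) of the square coin tube: upright grey plastic square prism, 38 x 38 mm, 84 mm tall, white cap, about 0.25 kg (varies), loose, standing on the desk. Its x and y axes are square to its flat sides, z is up.
- carton_mid (a point): Centre (half-way up) of the small cardboard carton that already stands in the packing box near one end: 44 mm along the box, 40 mm across, 60 mm tall, 0.12 kg, loose.
- pack_box: Open wooden packing box, fixed. Origin: centre of its underside; x along it, y across, z up. Inside 132 (x) by 46 mm (y); walls 7 mm thick; inner floor 6 mm and rim 40 mm above the desk. The carton stands at its -x end; the tubes go in a row along x in the rest, either order, with some 10 mm of length to spare in all. They stand above the rim and can be held there, fingers over the long walls.
- chest: Dry chest: fixed wooden case 160 mm deep (x) by 180 mm wide (y), rim 100 mm above the desk, closed by the lid. Origin: centre of its underside; x from front to back, y along the lid's pull, z up. Four sprung rubber seal noses inside its mouth grip the lid's plug.
- lid_pull (a point): Centre of the brass bar pull on the middle of the dry chest's lid: bar 94 mm long (y), 14 mm thick (x), 16 mm high, on two 12 mm posts 38 mm either side of its middle; shut, it lies 148 mm above the desk, the bar's underside 26 mm above the lid's top. Moves with the lid; axes as the chest's. Pinch it from above. x is across the bar.
- lid: The loose lid: flat wooden plate 166 x 186 x 14 mm with the pull on top and a rubber plug 18 mm deep below; 0.42 kg (varies). Origin: centre of the plug's underside. It lifts straight up, no hinge. The seal sticks: about 15 to 23 N upward, weight included, over the first 3 mm; 8 mm up it is free and only its weight (about 4 N) is left; let go, it sinks back onto the seal.
- statuette: Bystander: small bronze figure on a 50 mm square marble base, 95 mm tall overall, origin centre of its underside. Leave alone.
- loupe: Bystander: black hand magnifier lying flat, ring 56 mm diameter with a handle along its -x, 100 mm from the ring's middle to the handle's end, 9 mm thick; origin under the middle of the ring. Leave alone.
There are look-alikes about, which are no part of the job. Leave any orange or pink look-alike of the part that bears square_mid alone.

How it is judged:
On the way, in this order (a step that is already met when the one before it is completed fails the run):
1. both tubes and the carton stand in the box, released, while the lid is still shut (x of round_mid in the frame of pack_box between -0.066 and 0.066 m and y of round_mid in the frame of pack_box between -0.023 and 0.023 m and z of round_mid in the frame of pack_box between 0.046 and 0.056 m and angle between each of round_mid, square_mid, carton_mid's own z axis and vertical below 0.12 rad and x of square_mid in the frame of pack_box between -0.066 and 0.066 m and y of square_mid in the frame of pack_box between -0.023 and 0.023 m and z of square_mid in the frame of pack_box between 0.043 and 0.053 m and x of carton_mid in the frame of pack_box between -0.066 and 0.066 m and y of carton_mid in the frame of pack_box between -0.023 and 0.023 m and z of carton_mid in the frame of pack_box between 0.031 and 0.041 m and linear speed of each of round_tube, square_tube, carton below 0.03 m/s and contact force between the fingers and round_tube below 0.1 N and contact force between the fingers and square_tube below 0.1 N and contact force between the fingers and carton below 0.1 N and z of lid in the frame of chest below 0.086 m), for 0.2 s.
2. the lid is broken free of its seal (9 mm up) by the gripper (z of lid in the frame of chest above 0.091 m and contact force between the fingers and lid above 1 N), for 0.1 s.
At the end, for the whole second after the job is handed in: The fingers alone hold the lid (over 1 N), still, 10 to 35 mm above its closed position, within 25 mm sideways and 0.2 rad of level; both tubes and the carton rest in the packing box, on its floor within 5 mm, upright within 0.12 rad, released (z of lid in the frame of chest between 0.092 and 0.117 m and x of lid in the frame of chest between -0.025 and 0.025 m and y of lid in the frame of chest between -0.025 and 0.025 m and angle between lid's own z axis and vertical below 0.2 rad and linear speed of lid below 0.02 m/s and contact force between the fingers and lid above 1 N and contact force between lid and chest below 0.1 N and contact force between each of lid, the fingers and round_tube below 0.1 N and contact force between each of lid, the fingers and square_tube below 0.1 N and contact force between each of lid, the fingers and carton below 0.1 N and contact force between lid and statuette below 0.1 N and contact force between lid and loupe below 0.1 N and x of round_mid in the frame of pack_box between -0.066 and 0.066 m and y of round_mid in the frame of pack_box between -0.023 and 0.023 m and z of round_mid in the frame of pack_box between 0.046 and 0.056 m and angle between each of round_mid, square_mid, carton_mid's own z axis and vertical below 0.12 rad and x of square_mid in the frame of pack_box between -0.066 and 0.066 m and y of square_mid in the frame of pack_box between -0.023 and 0.023 m and z of square_mid in the frame of pack_box between 0.043 and 0.053 m and x of carton_mid in the frame of pack_box between -0.066 and 0.066 m and y of carton_mid in the frame of pack_box between -0.023 and 0.023 m and z of carton_mid in the frame of pack_box between 0.031 and 0.041 m and linear speed of each of round_tube, square_tube, carton below 0.03 m/s); the arm keeps its last pose, push and grip.
It fails at once if the lid jerked far off the chest: more than 70 mm up (z of lid in the frame of chest above 0.152 m).
It fails at once if a coin tube dropped or thrown (over 0.7 m/s out of the fingers, a fall of 25 mm) ((contact force between the fingers and round_tube below 0.01 N and linear speed of round_tube above 0.7 m/s) or (contact force between the fingers and square_tube below 0.01 N and linear speed of square_tube above 0.7 m/s)).
It fails at once if the statuette or the magnifier moved more than 30 mm, or the statuette tipped (distance of any of statuette, loupe from where it was at the start of the episode above 0.03 m or angle between statuette's own z axis and vertical above 0.4 rad).
It also fails if it takes over 58 s, if anything falls off the work surface, if the arm or the gripper's body presses on something with over 40 N, if the wrist force passes 120 N, or if a joint passes its speed limit or range.

## Working session

There is one attempt and no reset: what is moved stays moved. The work goes in short steps, Python scripts to look and compute and a tool call to move; the robot and the scene stay as the last step left them, time stands still between calls to the robot, and variables do not carry over. Pictures are saved under pics/ and viewed, and the job is handed in when it is done.

Besides the shell and the picture viewer there is one more tool, called after "Request:" in YAML: its name, and indented under it one key for each argument. move_arm: Moves the arm, as the interface text tells. Its arguments: {"type":"object","properties":{"rows":{"type":"array"},"squeeze":{"type":"number"}},"required":["rows"]}

```bash
ls; mkdir -p pics; python3 - <<'E'
from plant import monitor,cams,manip
import cv2,json
print(monitor.get_state())
for n in("scene","top"):
    print(n,cams.camera_model(n))
    im=cams.capture(n); cv2.imwrite(f"pics/{n}0.png",cv2.cvtColor(im,cv2.COLOR_RGB2BGR))
E
```

```text
pics
{'t': 0.0, 'joints': array([ 1.16860262e+00,  1.31178188e-01,  1.48928801e+00,  1.23268864e-05,
        1.52299604e+00, -8.53782168e-02]), 'joint_vel': array([ 4.61591556e-04,  1.45831881e-03,  3.38450901e-04,  8.64568887e-04,
       -5.07733755e-05,  1.33147140e-03]), 'joint_torque': array([-1.37484194e-04, -5.69374180e+01, -5.00574124e+01, -4.72702743e-05,
        1.44221078e-02, -1.61290825e-05]), 'tcp_pos': array([0.18668276, 0.56967039, 0.24722944]), 'ee_rot': array([-2.31613123e-04,  1.57746313e-01,  9.87479229e-01, -9.05667137e-04]), 'contact_force': array([-0.43587523, -0.47188364, -1.0017991 ]), 'wrist_torque': array([-0.02651679, -0.01774629,  0.01877039]), 'width': 1.0059619745539592}
scene {'fx': 384.88047451432686, 'fy': 384.88047451432686, 'cx': 283.96815111664046, 'cy': 212.95094441583893, 'rvec': array([ 1.70378788,  2.01648146, -0.65455039]), 'tvec': array([ 0.11446305, -0.36897627,  1.29542259])}
top {'fx': 389.37588475023, 'fy': 389.37588475023, 'cx': 280.2871428500372, 'cy': 211.87997758481941, 'rvec': array([ 2.13369156, -2.184924  ,  0.11281383]), 'tvec': array([-0.02504308,  0.57947763,  0.99001831])}
```

View pics/scene0.png

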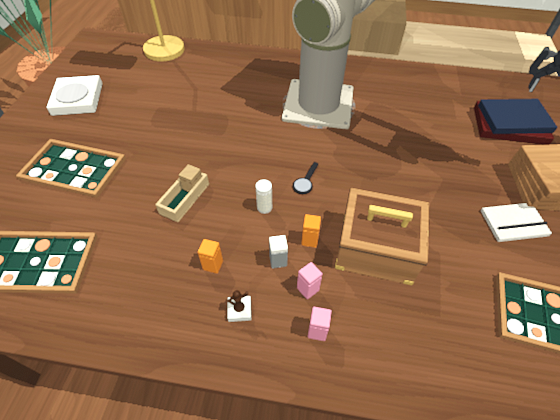

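View pics/top0.png

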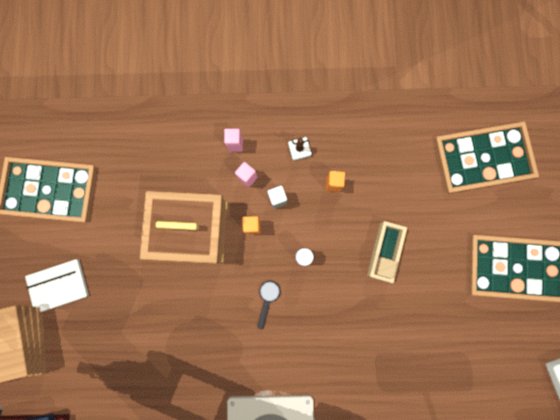

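```bash
cat > h.py <<'E'
import numpy as np,cv2
from plant import monitor,cams,manip
def M(n):
    c=cams.camera_model(n);K=np.array([[c['fx'],0,c['cx']],[0,c['fy'],c['cy']],[0,0,1.]])
    return K,cv2.Rodrigues(c['rvec'])[0],np.array(c['tvec']),c['rvec']
def proj(n,P):
    K,R,t,r=M(n);return cv2.projectPoints(np.array(P,float).reshape(-1,3),r,t,K,None)[0].reshape(-1,2)
def back(n,uv,z):
    K,R,t,r=M(n);out=[]
    for u,v in np.reshape(uv,(-1,2)):
        d=R.T@np.linalg.solve(K,[u,v,1.]);C=-R.T@t;out.append(C+d*(z-C[2])/d[2])
    return np.array(out)
def save(n,name,box=None,k=1):
    im=cv2.cvtColor(cams.capture(n),cv2.COLOR_RGB2BGR)
    cv2.imwrite(f"pics/{name}_raw.png",im)
    crop(im,name,box,k)
def crop(im,name,box,k):
    if box: x0,y0,x1,y1=box;im=im[y0:y1,x0:x1]
    im=cv2.resize(im,None,fx=k,fy=k,interpolation=cv2.INTER_CUBIC)
    cv2.imwrite(f"pics/{name}.png",im)
E
python3 - <<'E'
from h import *
t=cv2.imread("pics/top0.png");s=cv2.imread("pics/scene0.png")
crop(t,"tA",(230,170,430,310),4)
crop(t,"tB",(130,180,240,270),6)
crop(s,"sA",(150,150,310,270),5)
crop(s,"sB",(320,170,450,290),5)
for n in("top","scene"):
    print(n,proj(n,[[.187,.57,.248],[0,0,0],[.5,0,0],[.5,.1,0]]).round(1).tolist(), (-M(n)[1].T@M(n)[2]).round(3))
E
```

```text
top [[-24.5, 404.2], [270.4, 439.8], [266.7, 242.7], [229.5, 243.6]] [ 0.464 -0.046  1.049]
scene [[550.9, 93.7], [318.0, 103.3], [296.9, 222.9], [335.3, 228.4]] [1.077 0.048 0.816]
```

View pics/tA.png

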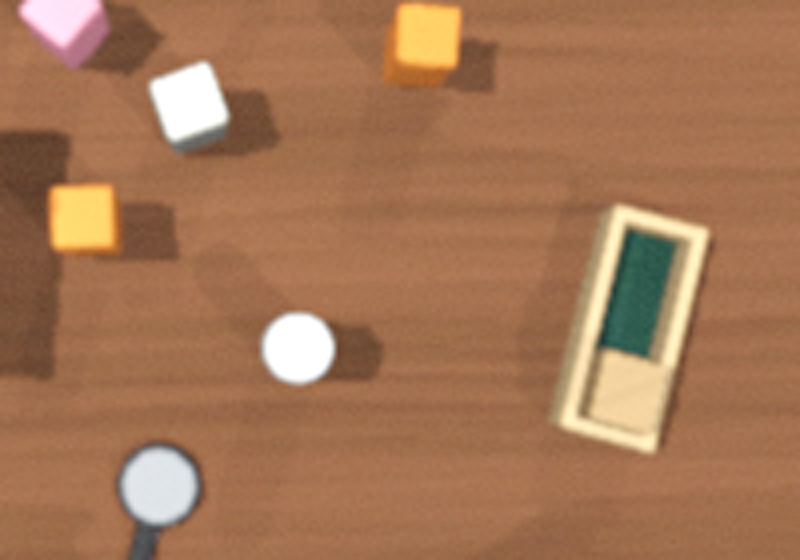

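View pics/tB.png

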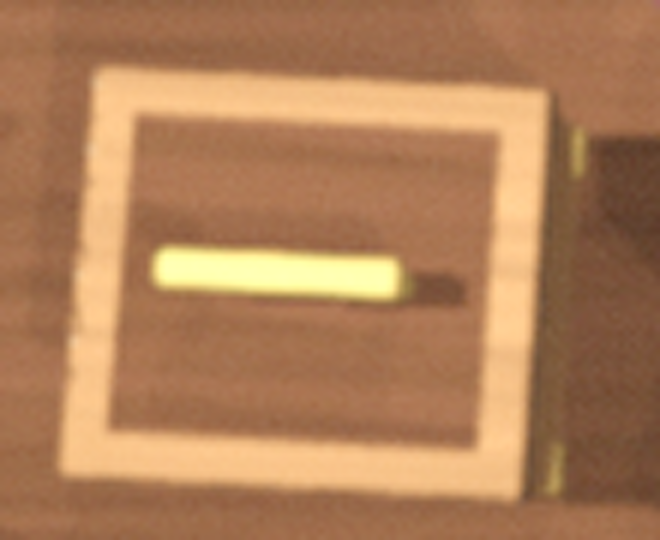

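View pics/sA.png

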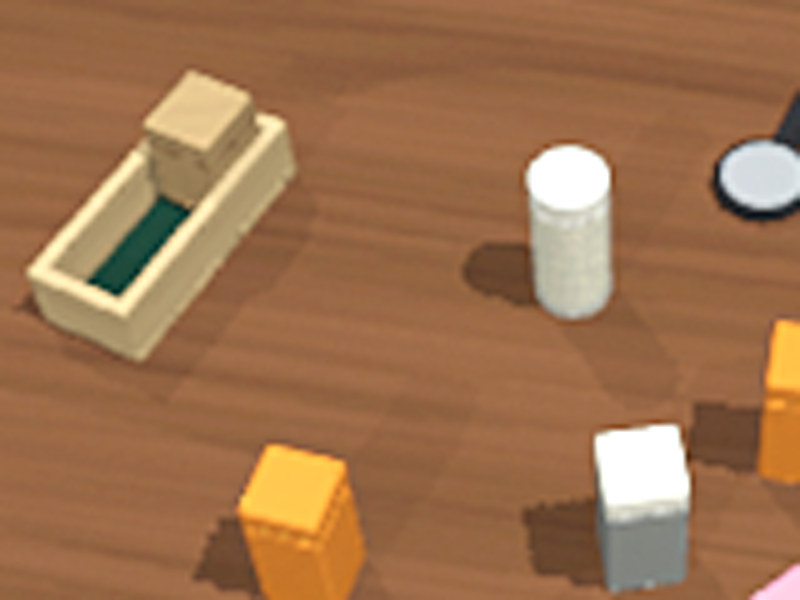

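View pics/sB.png

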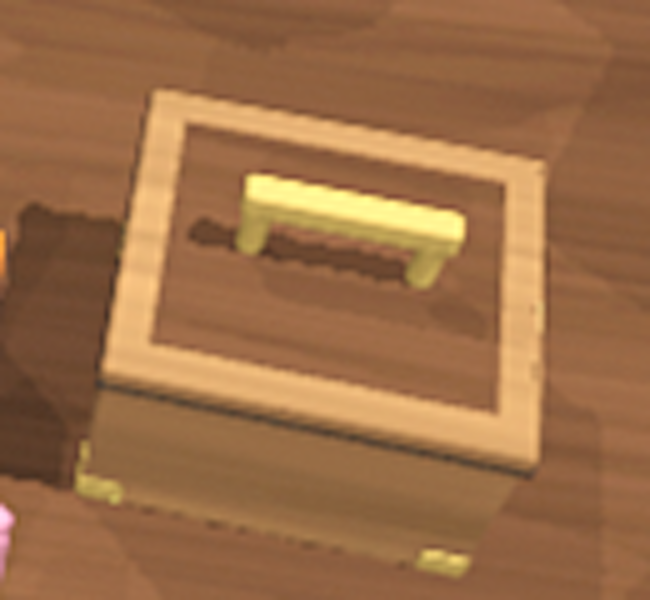

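```bash
cat > fit.py <<'E'
from h import *
from scipy.optimize import least_squares
def raw(p,o,k): p=np.array(p,float);return (p+.5)/k-.5+np.array(o)
TA=((230,170),4);TB=((130,180),6);SA=((150,150),5);SB=((320,170),5)
# sorted list of (cam, crop, {pixels}) ; local rect corners matched by nearest
def rect(lx,ly,z): return np.array([[sx*lx/2,sy*ly/2,z] for sx,sy in((-1,-1),(-1,1),(1,1),(1,-1))])
def fit(name,loc,obs,x0):
    # obs: list of (cam, pixels Nx2) ; matched to nearest at initial guess
    def world(p):
        c,s=np.cos(p[2]),np.sin(p[2]);R=np.array([[c,-s,0],[s,c,0],[0,0,1]]);return loc@R.T+[p[0],p[1],0]
    def res(p):
        out=[]
        for cam,px in obs:
            q=proj(cam,world(p))
            D=np.linalg.norm(px[:,None]-q[None],axis=2);j=D.argmin(1);out.append((px-q[j]).ravel())
        return np.concatenate(out)
    for o in obs+[None]:
        oo=obs
        if o is not None: obs_=[o]
        else: obs_=oo
        def r2(p):
            out=[]
            for cam,px in obs_:
                q=proj(cam,world(p));D=np.linalg.norm(px[:,None]-q[None],axis=2);out.append((px-q[D.argmin(1)]).ravel())
            return np.concatenate(out)
        s=least_squares(r2,x0)
        print(name,o[0] if o else'both',s.x[:2].round(4),np.degrees(s.x[2]).round(2),'res',np.abs(s.fun).max().round(2))
    return s.x
E
python3 - <<'E'
from fit import *
b=back("top",raw([[298,348]],*TA),.09);print("round top",b)
print("round scene",back("scene",raw([[568,178]],*SA),.09))
def init(cam,pts,z,e0,e1):
    w=back(cam,pts,z);d=w[e1]-w[e0];return [*w[:,:2].mean(0),np.arctan2(d[1],d[0])]
def run(n,lx,ly,z,t,tc,s,sc):
    t=raw(t,*tc);s=raw(s,*sc)
    # t corners: order so that 0->1 runs along local x
    return fit(n,rect(lx,ly,z),[("top",t),("scene",s)],init("top",t,z,0,1))
run("square",.038,.038,.084,[[172,148],[150,85],[206,62],[229,124]],TA,[[595,436],[680,425],[688,500],[600,514]],SA)
run("box",.146,.060,.04,[[655,452],[710,231],[615,205],[560,422]],TA,[[28,275],[125,320],[292,130],[275,116]],SA) if 0 else None
run("box",.146,.060,.04,[[655,452],[710,231],[615,205],[562,422]],TA,[[29,272],[124,317],[289,124]],SA)
run("carton",.044,.040,.066,[[660,432],[672,362],[602,352],[588,420]],TA,[[145,123],[195,71],[253,100],[205,151]],SA)
run("lid",.166,.186,.114,[[60,475],[97,67],[550,90],[523,498]],TB,[[155,90],[545,163],[536,470],[103,380]],SB)
run("pull",.014,.094,.156,[[155,290],[155,247],[402,257],[402,300]],TB,[[246,176],[464,212],[462,234],[247,195]],SB)
E
```

```text
round top [[ 0.46075434 -0.09489044  0.09      ]]
round scene [[ 0.46448752 -0.09346345  0.09      ]]
square top [ 0.6136 -0.0317] 19.79 res 1.09
square scene [ 0.622  -0.0293] 16.33 res 1.05
square both [ 0.6176 -0.0305] 18.01 res 2.81
box top [ 0.4692 -0.3147] -17.07 res 0.71
box scene [ 0.4719 -0.3101] -17.81 res 0.18
box both [ 0.4698 -0.3132] -17.01 res 1.14
carton top [ 0.429  -0.3023] -12.11 res 1.27
carton scene [ 0.4324 -0.2977] -19.89 res 0.54
carton both [ 0.4299 -0.3005] -15.13 res 2.1
lid top [0.5403 0.2013] -4.21 res 0.4
lid scene [0.5461 0.2041] -4.2 res 1.02
lid both [0.5429 0.2031] -4.2 res 1.96
pull top [0.5398 0.2013] -3.57 res 0.61
pull scene [0.539  0.2037] 1.7 res 2.2
pull both [0.541  0.2028] -3.22 res 1.4
```

```bash
cat >> h.py <<'E'
from scipy.spatial.transform import Rotation as Ro
def st():
    s=monitor.get_state();q=s['ee_rot'];R=Ro.from_quat([*q[1:],q[0]]).as_matrix();return s,R
def go(x,y,z,jaw=None,n=1):
    s,R=st();d=R.T@(np.array([x,y,z])-s['tcp_pos']);j=np.degrees(np.arctan2(R[1,1],R[0,1]))
    print('tcp',s['tcp_pos'].round(4),'jaw',j.round(2),'w',round(s['width'],3),'t',s['t'].__round__(2),'F',s['contact_force'].round(1))
    if jaw is not None:
        dy=(j-jaw+90)%180-90; print('turn',dy.round(2))
    print('d',d.round(4),'per row',(d/n).round(4))
E
python3 - <<'E'
from h import *
go(.461,-.095,.248,73,20)
print("orange",back("top",[[250.5,224.5],[337,180]],.084).round(3).tolist(),"pink",back("top",[[246,174],[233,137]],.084).round(3).tolist())
print("loupe",back("top",[[270,292],[263,326]],.005).round(3).tolist(),"stat",back("top",[[300,149]],.02).round(3))
E
```

```text
tcp [0.1867 0.5697 0.2473] jaw 71.85 w 0.997 t 0.1 F [ 0.2 -0.3 -0.4]
turn -1.15
d [-4.677e-01 -5.462e-01  2.000e-04] per row [-0.0234 -0.0273  0.    ]
orange [[0.543, 0.036, 0.084], [0.65, -0.183, 0.084]] pink [[0.671, 0.045, 0.084], [0.768, 0.077, 0.084]]
loupe [[0.37, -0.007, 0.005], [0.283, 0.014, 0.005]] stat [[ 0.75  -0.096  0.02 ]]
```

Request:
move_arm:
  rows: [-1, -0.0234, -0.0273, 0, 0, -1, -0.0234, -0.0273, 0, 0, -1, -0.0234, -0.0273, 0, 0, -1, -0.0234, -0.0273, 0, 0, -1, -0.0234, -0.0273, 0, 0]
  squeeze: 30

```text
t: 0.72
tcp_pos: [0.2557, 0.4027, 0.2478]
ee_rot: [-0.0, 0.158, 0.987, -0.0]
contact_force: [-0.2, -0.8, 0.3]
width: 1.004
```

Tracks well, so I continue.

Request:
move_arm:
  rows: [-1, -0.0234, -0.0273, 0, 0, -1, -0.0234, -0.0273, 0, 0, -1, -0.0234, -0.0273, 0, 0, -1, -0.0234, -0.0273, 0, 0, -1, -0.0234, -0.0273, 0, 0]

```text
t: 1.35
tcp_pos: [0.3243, 0.2366, 0.248]
ee_rot: [-0.0, 0.158, 0.987, -0.0]
contact_force: [0.7, -0.1, -0.8]
width: 0.995
```

Request:
move_arm:
  rows: [-1, -0.0234, -0.0273, 0, 0, -1, -0.0234, -0.0273, 0, 0, -1, -0.0234, -0.0273, 0, 0, -1, -0.0234, -0.0273, 0, 0, -1, -0.0234, -0.0273, 0, 0]

```text
t: 1.98
tcp_pos: [0.3929, 0.0705, 0.248]
ee_rot: [-0.0, 0.158, 0.987, -0.0]
contact_force: [-0.0, 0.1, -0.5]
width: 1.0
```

Request:
move_arm:
  rows: [-1, -0.0234, -0.0273, 0, 0, -1, -0.0234, -0.0273, 0, 0, -1, -0.0234, -0.0273, 0, 0, -1, -0.0234, -0.0273, 0, 0, -1, 0, 0, 0, 0]

```text
t: 2.6
tcp_pos: [0.4478, -0.063, 0.2477]
ee_rot: [-0.001, 0.159, 0.987, -0.0]
contact_force: [0.7, 0.3, 0.6]
width: 1.001
```

```bash
python3 - <<'E'
from h import *
go(.461,-.095,.15,73,5)
print(proj("top",[st()[0]['tcp_pos']]),proj("scene",[st()[0]['tcp_pos']]))
save("top","t1",(230,170,430,310),4);save("scene","s1",(150,70,350,220),4)
E
```

```text
tcp [ 0.4478 -0.063   0.2477] jaw 71.68 w 1.001 t 2.6 F [0.7 0.3 0.6]
turn -1.32
d [-0.0227 -0.0262  0.0977] per row [-0.0045 -0.0052  0.0195]
[[292.60883833 263.50507837]] [[276.42454511 133.81850393]]
```

View pics/t1.png

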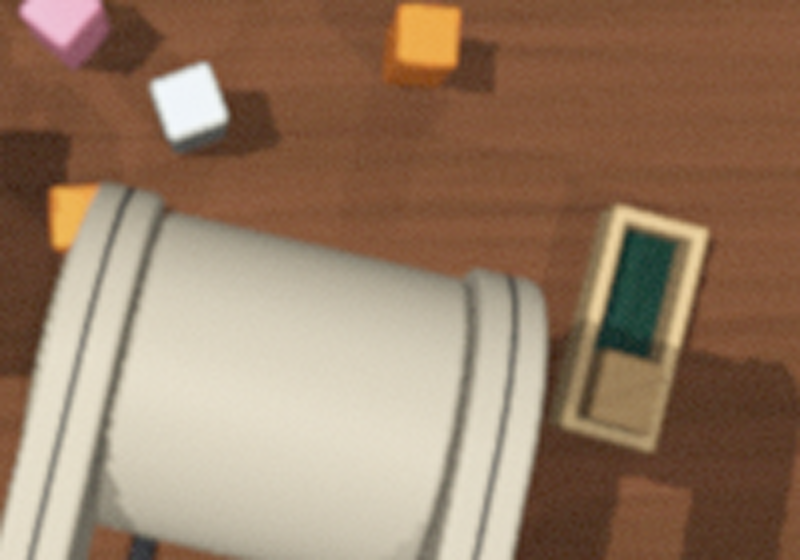

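View pics/s1.png

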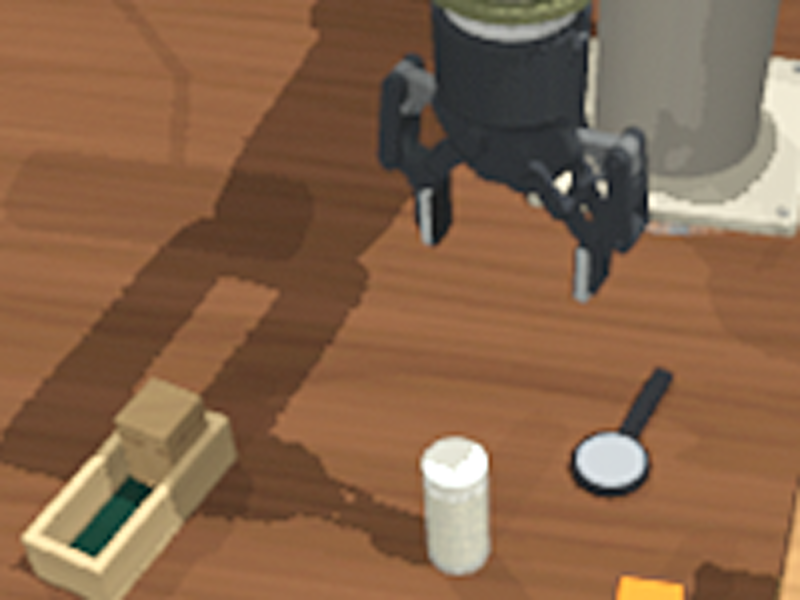

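```bash
python3 - <<'E'
from h import *
go(.4625,-.0942,.065,73,5)
E
```

```text
tcp [ 0.4474 -0.0611  0.2478] jaw 71.79 w 1.0 t 2.7 F [ 0.2 -0.3  0.4]
turn -1.21
d [-0.025  -0.0268  0.1828] per row [-0.005  -0.0054  0.0366]
```

Request:
move_arm:
  rows: [-1, -0.0125, -0.0134, 0.02, -1.2, -1, -0.0125, -0.0134, 0.02, 0, -1, 0, 0, 0.05, 0, -1, 0, 0, 0.05, 0, -1, 0, 0, 0.0428, 0]

```text
t: 3.32
tcp_pos: [0.4627, -0.0929, 0.0637]
ee_rot: [-0.0, 0.147, 0.989, 0.0]
contact_force: [-0.4, -0.7, -0.4]
width: 1.002
```

```bash
python3 - <<'E'
from h import *
go(.4625,-.0942,.065,73,5)
save("scene","s2",(200,120,330,220),6)
go(.4625,-.0942,.065,73,5)
E
```

```text
tcp [ 0.4627 -0.0929  0.0637] jaw 73.12 w 1.002 t 3.33 F [-0.4 -0.7 -0.4]
turn 0.12
d [-0.0002 -0.0013 -0.0013] per row [-0.     -0.0003 -0.0003]
tcp [ 0.459  -0.0918  0.0581] jaw 73.12 w 0.993 t 3.38 F [-4.3  1.4 -3.8]
turn 0.12
d [-0.004  -0.0013 -0.007 ] per row [-0.0008 -0.0003 -0.0014]
```

View pics/s2.png

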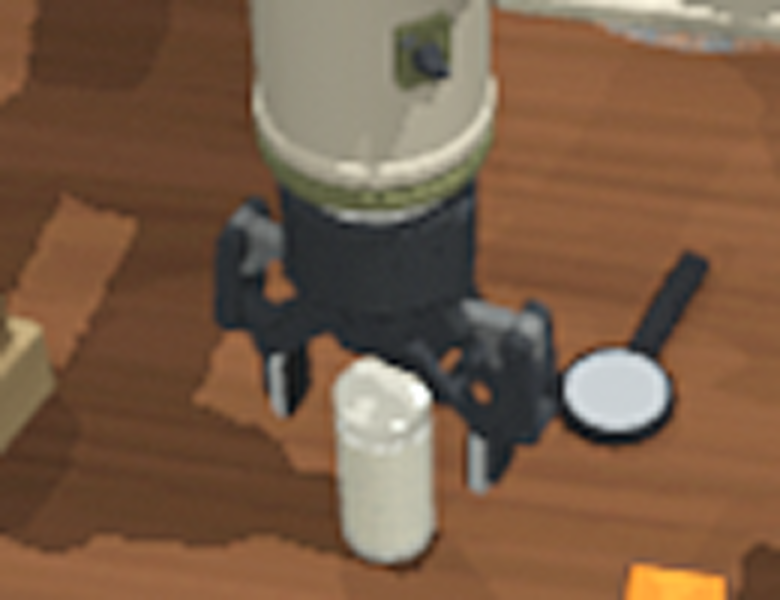

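Request:
move_arm:
  rows: [-1, 0, 0, 0, 0, -1, 0, 0, 0, 0, 1, 0, 0, 0, 0, 1, 0, 0, 0, 0, 1, 0, 0, 0, 0]
  squeeze: 35

```text
t: 4.0
tcp_pos: [0.4642, -0.0946, 0.0665]
ee_rot: [0.001, 0.147, 0.989, -0.0]
contact_force: [-1.6, -0.2, 4.3]
width: 0.458
```

Request:
move_arm:
  rows: [1, 0, 0, 0, 0, 1, 0, 0, 0, 0, 1, 0, 0, 0, 0, 1, 0, 0, 0, 0, 1, 0, 0, 0, 0]

```text
t: 4.62
tcp_pos: [0.4643, -0.0946, 0.0665]
ee_rot: [0.001, 0.147, 0.989, -0.0]
contact_force: [-1.1, 0.2, 6.5]
width: 0.465
```

```bash
python3 - <<'E'
from h import *
save("scene","s3",(200,120,330,220),6)
go(.4625,-.0942,.065,73,5)
a=np.radians(-17.05)
bx=np.array([.4698,-.3130]);p=bx+.043*np.array([np.cos(a),np.sin(a)])
print(p);go(*p,.16,72.9,8)
E
```

```text
tcp [ 0.4642 -0.0946  0.0664] jaw 73.04 w 0.462 t 4.67 F [-0.7 -0.2  6.2]
turn 0.04
d [ 0.0018 -0.0001  0.0014] per row [ 0.0004 -0.      0.0003]
[ 0.51091012 -0.32560786]
tcp [ 0.4642 -0.0946  0.0664] jaw 73.04 w 0.462 t 4.67 F [-0.7 -0.2  6.2]
turn 0.14
d [-0.1122 -0.2073 -0.0934] per row [-0.014  -0.0259 -0.0117]
```

View pics/s3.png

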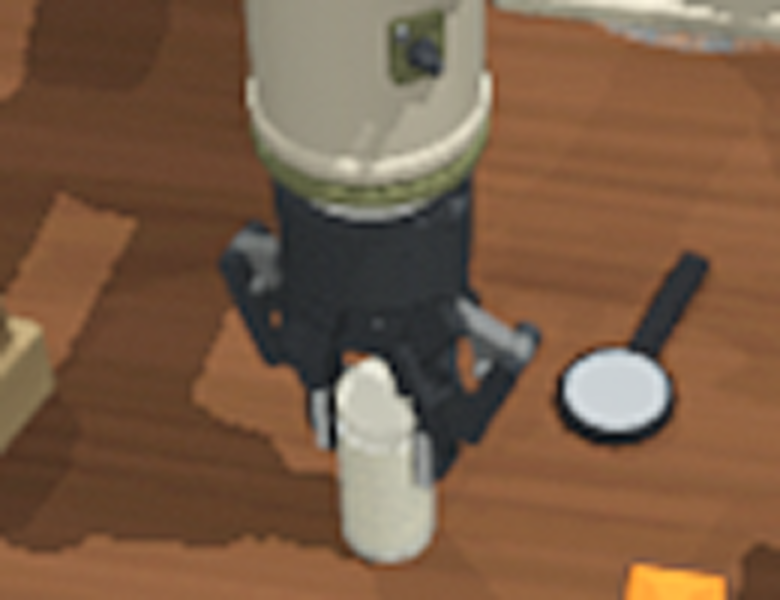

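Request:
move_arm:
  rows: [1, 0, 0, -0.015, 0, 1, 0, 0, -0.025, 0, 1, 0, 0, -0.03, 0, 1, -0.014, -0.0259, -0.0134, 0, 1, -0.014, -0.0259, 0, 0]

```text
t: 5.3
tcp_pos: [0.4763, -0.1529, 0.1514]
ee_rot: [0.002, 0.147, 0.989, -0.0]
contact_force: [-0.4, 0.5, -2.0]
width: 0.459
```

Request:
move_arm:
  rows: [1, -0.014, -0.0259, 0, 0, 1, -0.014, -0.0259, 0, 0, 1, -0.014, -0.0259, 0, 0, 1, -0.014, -0.0259, 0, 0, 1, -0.014, -0.0259, 0, 0]

```text
t: 5.92
tcp_pos: [0.5043, -0.2971, 0.1493]
ee_rot: [-0.0, 0.147, 0.989, 0.0]
contact_force: [-0.1, 0.5, -2.4]
width: 0.458
```

Request:
move_arm:
  rows: [1, -0.0142, -0.026, 0, 0, 1, 0, 0, 0, 0, 1, 0, 0, 0.025, 0, 1, 0, 0, 0.015, 0, 1, 0, 0, 0, 0]

```text
t: 6.55
tcp_pos: [0.5092, -0.3239, 0.1071]
ee_rot: [-0.002, 0.147, 0.989, 0.001]
contact_force: [0.1, 0.1, -1.9]
width: 0.461
```

```bash
python3 - <<'E'
from h import *
go(.5109,-.3256,.12,72.9,8)
save("scene","s4",(130,120,250,220),6);save("top","t4",(350,190,440,310),5)
go(.5109,-.3256,.12,72.9,8)
E
```

```text
tcp [ 0.5092 -0.3239  0.1071] jaw 73.08 w 0.461 t 6.55 F [ 0.1  0.1 -1.9]
turn 0.18
d [-0.0021 -0.0011 -0.0129] per row [-0.0003 -0.0001 -0.0016]
tcp [ 0.5105 -0.325   0.1093] jaw 73.07 w 0.46 t 6.65 F [-0.1 -0.7 -2.3]
turn 0.17
d [-0.0005 -0.0004 -0.0107] per row [-0.0001 -0.0001 -0.0013]
```

View pics/s4.png

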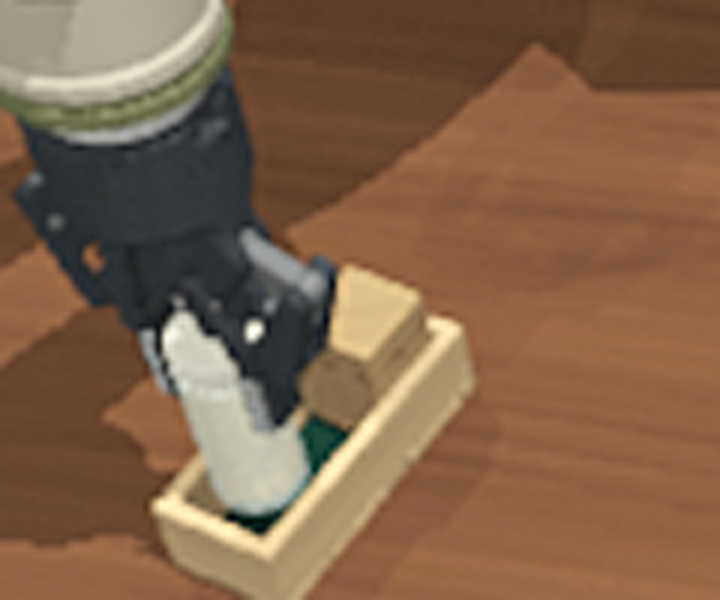

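View pics/t4.png

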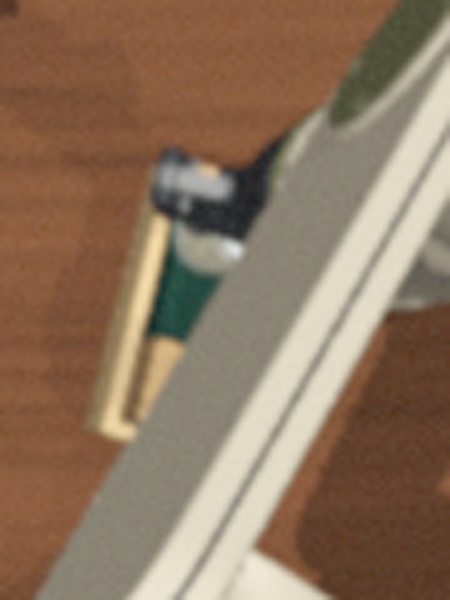

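```bash
cat >> h.py <<'E'
def ov(cam,rawf,name,box,k,polys):
    im=cv2.imread(f"pics/{rawf}");x0,y0,x1,y1=box
    im=cv2.resize(im[y0:y1,x0:x1],None,fx=k,fy=k,interpolation=cv2.INTER_CUBIC)
    for P,c in polys:
        q=(proj(cam,P)-[x0,y0]+.5)*k-.5
        cv2.polylines(im,[np.round(q).astype(int)],True,c,1)
    cv2.imwrite(f"pics/{name}.png",im)
def circ(c,r,z): t=np.linspace(0,2*np.pi,40);return np.c_[c[0]+r*np.cos(t),c[1]+r*np.sin(t),0*t+z]
def rct(c,a,lx,ly,z):
    a=np.radians(a);R=np.array([[np.cos(a),-np.sin(a)],[np.sin(a),np.cos(a)]])
    p=np.array([[-1,-1],[-1,1],[1,1],[1,-1]])*[lx/2,ly/2]@R.T+np.array(c)[:2];return np.c_[p,np.full(4,z)]
E
python3 - <<'E'
from h import *
p=st()[0]['tcp_pos'];b=p[2]-.0664
B=[.4719,-.3101]
ov("scene","s4_raw.png","o4",(130,120,250,220),6,[(circ(p,.02,b),(0,0,255)),(circ(p,.02,b+.09),(0,0,255)),(rct(B,-17.4,.146,.06,.04),(255,0,0)),(rct(B,-17.4,.132,.046,.04),(255,255,0))])
B=[.4692,-.3147]
ov("top","t4_raw.png","o4t",(350,190,440,310),5,[(circ(p,.02,b+.09),(0,0,255)),(rct(B,-17.07,.146,.06,.04),(255,0,0)),(rct(B,-17.07,.132,.046,.04),(255,255,0))])
E
```

```text
(no output)
```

View pics/o4.png

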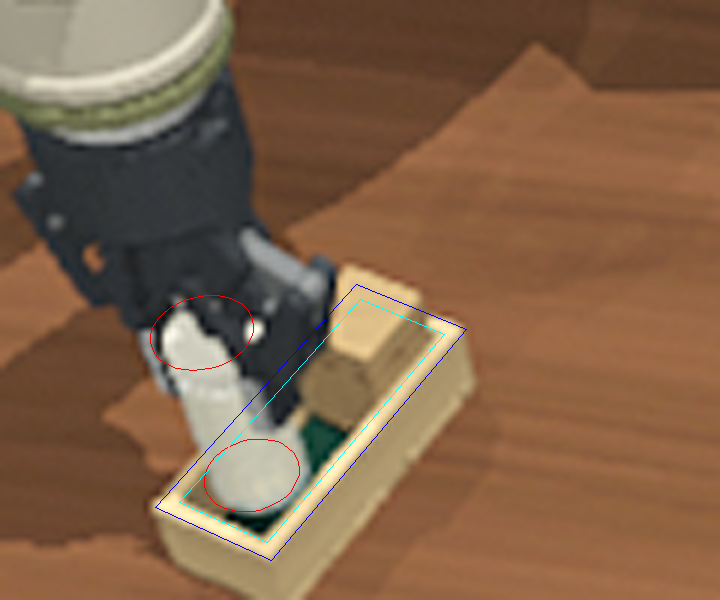

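View pics/o4t.png

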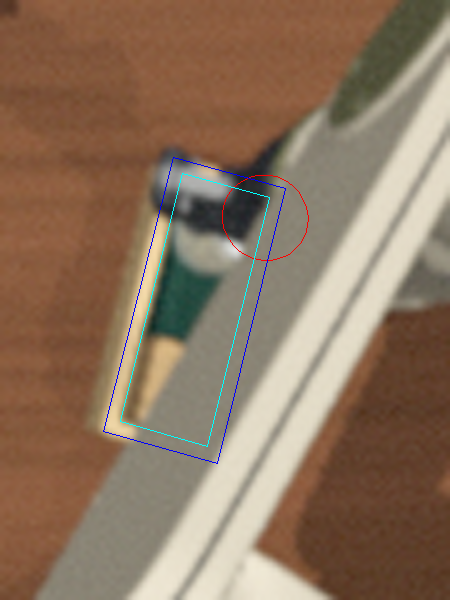

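Request:
move_arm:
  rows: [1, -0.003, 0, 0, 0, 1, 0, 0, 0.01, 0, 1, 0, 0, 0.01, 0, 1, 0, 0, 0.007, 0, 1, 0, 0, 0.003, 0]

```text
t: 7.28
tcp_pos: [0.5127, -0.3258, 0.0777]
ee_rot: [-0.001, 0.147, 0.989, 0.0]
contact_force: [0.0, -0.0, -1.9]
width: 0.457
```

Request:
move_arm:
  rows: [1, 0, 0, 0.003, 0, 1, 0, 0, 0.002, 0, 1, 0, 0, 0.001, 0, 1, 0, 0, 0.001, 0, 1, 0, 0, 0, 0]

```text
t: 7.9
tcp_pos: [0.5136, -0.3264, 0.0726]
ee_rot: [0.0, 0.147, 0.989, -0.0]
contact_force: [-1.8, 1.3, 3.1]
width: 0.462
```

```bash
python3 - <<'E'
from h import *
save("scene","s5",(130,120,250,220),6)
go(.5109,-.3256,.0724,72.9,8)
E
```

```text
tcp [ 0.5136 -0.3264  0.0726] jaw 73.05 w 0.454 t 7.95 F [-2.4  0.6  3.4]
turn 0.15
d [ 0.0028 -0.      0.0002] per row [ 0.0004 -0.      0.    ]
```

View pics/s5.png

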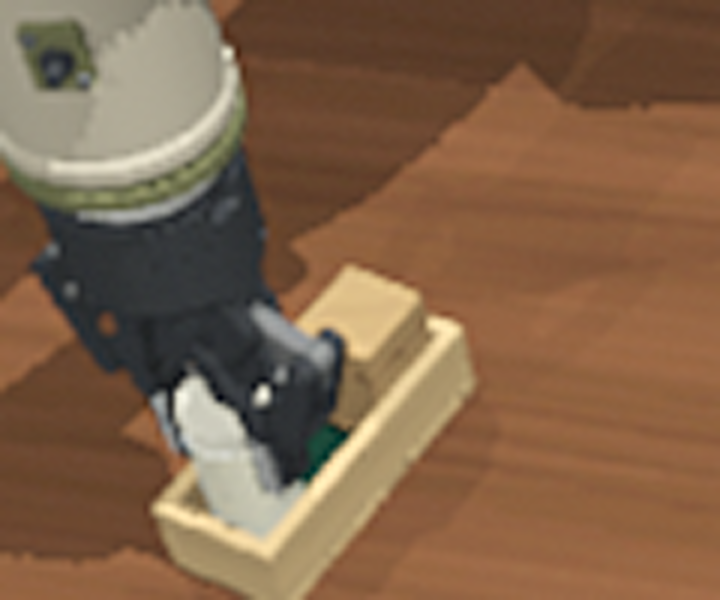

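Request:
move_arm:
  rows: [-0.5, 0, 0, 0, 0, -0.5, 0, 0, 0, 0, -0.5, 0, 0, 0, 0, -0.5, 0, 0, -0.004, 0, -0.5, 0, 0, -0.012, 0]

```text
t: 8.57
tcp_pos: [0.5128, -0.3259, 0.0877]
ee_rot: [-0.001, 0.147, 0.989, 0.0]
contact_force: [-0.4, -0.2, -0.2]
width: 0.753
```

Request:
move_arm:
  rows: [-0.5, 0, 0, -0.03, 0, -0.5, 0, 0, -0.04, 0, -0.5, 0, 0, -0.04, 0, -0.5, -0.01, 0.04, 0, 0, -0.5, -0.01, 0.04, 0, 0]

```text
t: 9.2
tcp_pos: [0.5567, -0.2555, 0.2003]
ee_rot: [0.001, 0.148, 0.989, -0.001]
contact_force: [-0.7, -0.3, -0.1]
width: 0.752
```

```bash
python3 - <<'E'
from h import *
save("scene","s6",(130,120,310,270),4)
save("top","t6",(230,170,430,310),4)
go(.616,-.0305,.18,108.5,6)
E
```

```text
tcp [ 0.5577 -0.2524  0.1993] jaw 73.24 w 0.752 t 9.3 F [-0.3 -1.2  1.4]
turn -35.26
d [0.0082 0.2292 0.0196] per row [0.0014 0.0382 0.0033]
```

View pics/s6.png

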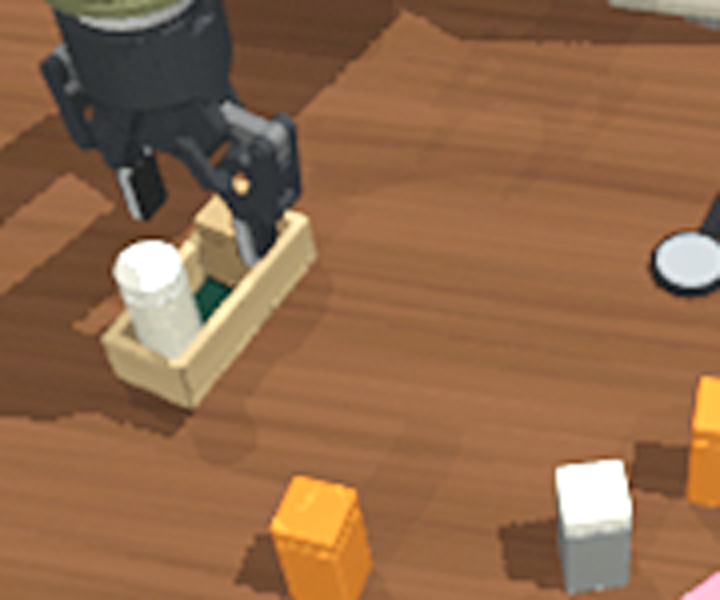

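View pics/t6.png

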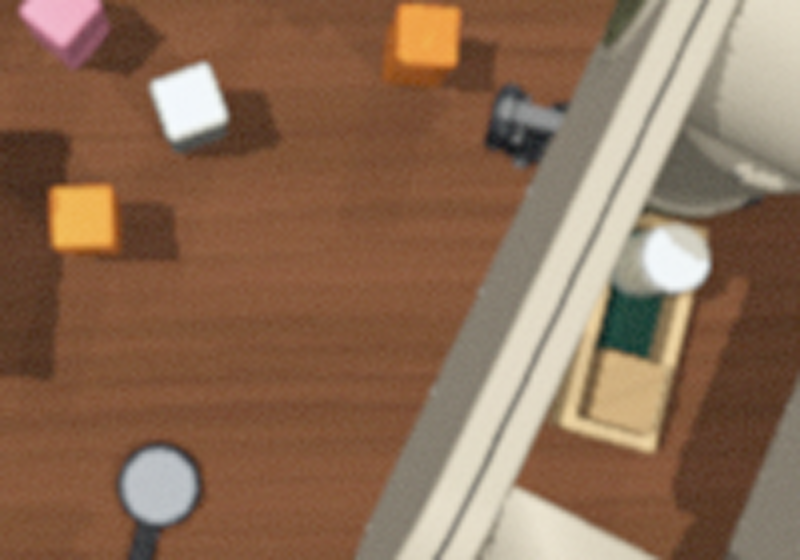

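Request:
move_arm:
  rows: [-0.5, 0.0014, 0.0382, 0.002, 0, -0.5, 0.0014, 0.0382, 0.002, 0, -0.5, 0.0014, 0.0382, 0.002, 0, -0.5, 0.0014, 0.0382, 0.002, 0, -0.5, 0.0014, 0.0382, 0.002, 0]

```text
t: 9.93
tcp_pos: [0.6051, -0.0701, 0.1888]
ee_rot: [0.001, 0.148, 0.989, -0.0]
contact_force: [1.0, -0.1, -0.4]
width: 0.749
```

Request:
move_arm:
  rows: [-0.5, 0.0014, 0.0382, 0, 0, -0.5, 0, 0, 0, -8.8, -0.5, 0, 0, 0, -8.8, -0.5, 0, 0, 0, -8.8, -0.5, 0, 0, 0, -8.8]

```text
t: 10.55
tcp_pos: [0.6147, -0.0343, 0.1888]
ee_rot: [0.0, -0.161, 0.987, -0.0]
contact_force: [0.2, 0.7, -0.3]
width: 0.754
```

```bash
python3 - <<'E'
from fit import *
a=np.radians(-17.05);R=np.array([[np.cos(a),np.sin(a)],[-np.sin(a),np.cos(a)]])
w=back("top",raw([[676,260]],*TA),.096)[0,:2];print(w,R@(w-[.4692,-.3147]))
w=back("scene",np.array([[150,264]])/4+[130,120],.096)[0,:2];print(w,R@(w-[.4719,-.3101]))
go(.6165,-.0305,.062,108.5,4)
save("scene","s7",(200,140,340,280),5)
E
```

```text
[ 0.50871736 -0.32646661] [0.04123059 0.00033728]
[ 0.51301451 -0.32225348] [0.04287097 0.0004357 ]
tcp [ 0.6147 -0.0343  0.1888] jaw 108.53 w 0.754 t 10.55 F [ 0.2  0.7 -0.3]
turn 0.03
d [-0.0029  0.0031  0.1268] per row [-0.0007  0.0008  0.0317]
```

View pics/s7.png

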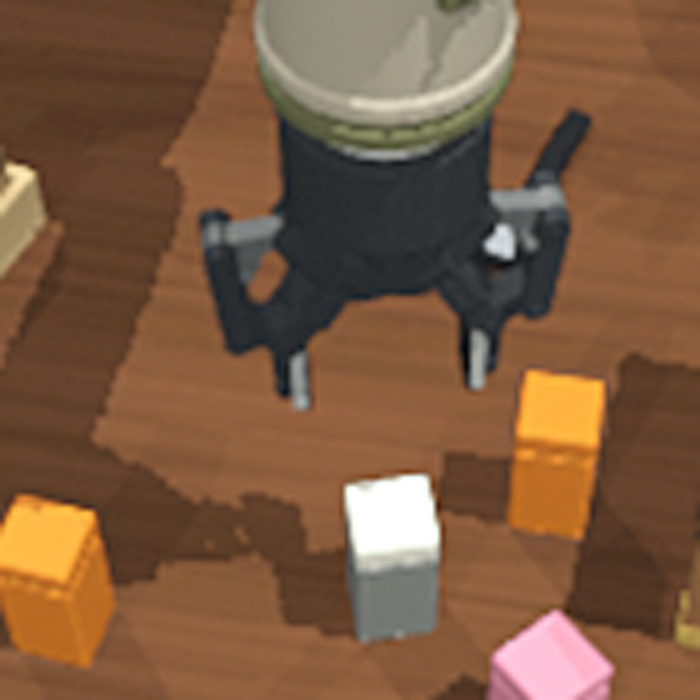

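Request:
move_arm:
  rows: [-0.5, -0.0029, 0.0031, 0.02, 0, -0.5, 0, 0, 0.035, 0, -0.5, 0, 0, 0.035, 0, -0.5, 0, 0, 0.025, 0, -0.5, 0, 0, 0.0118, 0]

```text
t: 11.22
tcp_pos: [0.6144, -0.0297, 0.0579]
ee_rot: [-0.002, -0.157, 0.988, 0.001]
contact_force: [-0.2, -0.3, -0.2]
width: 0.751
```

```bash
python3 - <<'E'
from h import *
save("scene","s8",(220,170,340,270),6)
go(.6165,-.0305,.062,108.5,4)
E
```

```text
tcp [ 0.6143 -0.0297  0.0573] jaw 108.12 w 0.748 t 11.28 F [-1.9  0.  -1.7]
turn -0.38
d [-0.0019 -0.0015 -0.0047] per row [-0.0005 -0.0004 -0.0012]
```

View pics/s8.png

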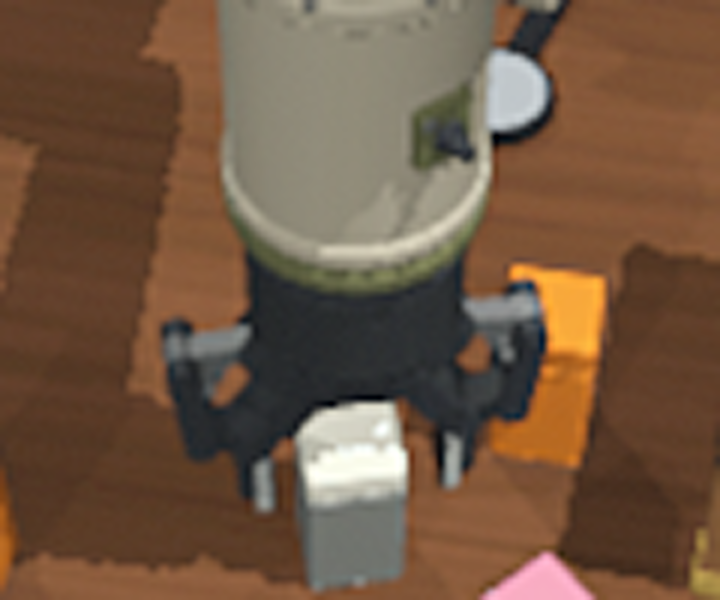

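Request:
move_arm:
  rows: [-0.5, 0, 0, 0, 0, 1, 0, 0, 0, 0, 1, 0, 0, 0, 0, 1, 0, 0, 0, 0, 1, 0, 0, 0, 0]
  squeeze: 35

```text
t: 11.9
tcp_pos: [0.6175, -0.0301, 0.0627]
ee_rot: [0.001, -0.159, 0.987, -0.0]
contact_force: [0.6, -0.4, 5.7]
width: 0.437
```

Request:
move_arm:
  rows: [1, 0, 0, 0, 0, 1, 0, 0, 0, 0, 1, 0, 0, 0, 0, 1, 0, 0, -0.015, 0, 1, 0, 0, -0.03, 0]

```text
t: 12.52
tcp_pos: [0.6144, -0.0297, 0.1049]
ee_rot: [-0.002, -0.159, 0.987, 0.001]
contact_force: [0.4, 0.7, -2.7]
width: 0.44
```

```bash
python3 - <<'E'
from h import *
save("scene","s9",(220,140,340,240),6)
a=np.radians(-17.05)
bx=np.array([.4698,-.3130]);p=bx+.001*np.array([np.cos(a),np.sin(a)])
print(p);go(*p,.185,72.9,8)
E
```

```text
[ 0.47075605 -0.31329321]
tcp [ 0.6177 -0.0301  0.1111] jaw 108.25 w 0.443 t 12.57 F [ 3.7 -0.3  0.8]
turn 35.35
d [ 0.228  -0.223  -0.0743] per row [ 0.0285 -0.0279 -0.0093]
```

View pics/s9.png

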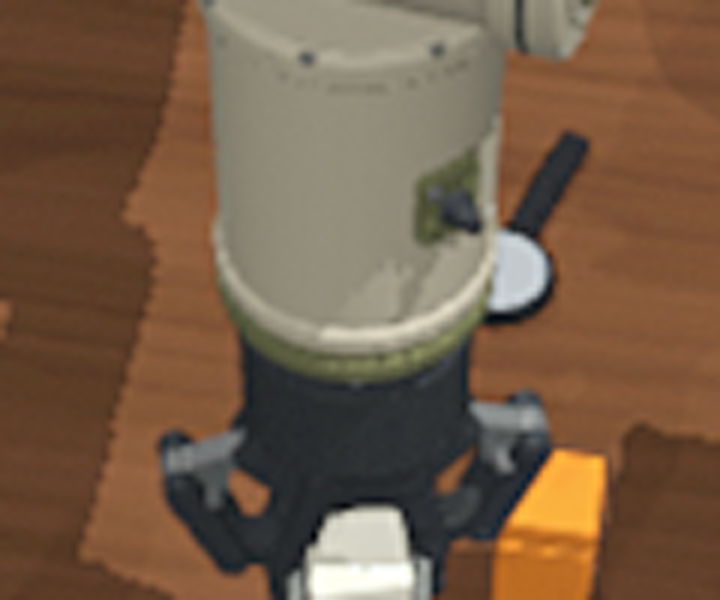

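Request:
move_arm:
  rows: [1, 0, 0, -0.03, 0, 1, 0, 0, -0.03, 0, 1, 0.0253, -0.0248, -0.0143, 0, 1, 0.0253, -0.0248, 0, 0, 1, 0.0253, -0.0248, 0, 0]

```text
t: 13.2
tcp_pos: [0.567, -0.1251, 0.1806]
ee_rot: [0.0, -0.159, 0.987, -0.0]
contact_force: [0.4, -0.4, -3.3]
width: 0.439
```

Request:
move_arm:
  rows: [1, 0.0253, -0.0248, 0, 0, 1, 0.0253, -0.0248, 0, 0, 1, 0.0253, -0.0248, 0, 0, 1, 0.0253, -0.0248, 0, 0, 1, 0.0253, -0.0248, 0, 0]

```text
t: 13.82
tcp_pos: [0.4854, -0.2826, 0.1803]
ee_rot: [-0.0, -0.159, 0.987, 0.0]
contact_force: [1.1, 0.3, -2.6]
width: 0.44
```

Request:
move_arm:
  rows: [1, 0.0256, -0.0246, 0, 0, 1, 0, 0, 0, 8.8, 1, 0, 0, 0, 8.8, 1, 0, 0, 0, 8.8, 1, 0, 0, 0, 8.8]

```text
t: 14.45
tcp_pos: [0.4693, -0.313, 0.1801]
ee_rot: [-0.0, 0.15, 0.989, 0.0]
contact_force: [0.5, 0.3, -3.2]
width: 0.442
```

```bash
python3 - <<'E'
from h import *
go(.47075,-.3133,.14,72.9,8)
E
```

```text
tcp [ 0.4693 -0.313   0.1801] jaw 72.75 w 0.442 t 14.45 F [ 0.5  0.3 -3.2]
turn -0.15
d [-0.0015  0.0002  0.0401] per row [-0.0002  0.      0.005 ]
```

Request:
move_arm:
  rows: [1, -0.0015, 0, 0.008, 0, 1, 0, 0, 0.006, 0, 1, 0, 0, 0, 0, 1, 0, 0, 0, 0, 1, 0, 0, 0, 0]

```text
t: 15.08
tcp_pos: [0.4712, -0.3137, 0.1667]
ee_rot: [0.0, 0.147, 0.989, -0.0]
contact_force: [0.0, 0.7, -3.0]
width: 0.445
```

```bash
python3 - <<'E'
from h import *
save("scene","s10",(130,90,250,220),5);save("top","t10",(350,190,440,310),5)
go(.47075,-.3133,.14,72.9,8)
p=st()[0]['tcp_pos'];b=p[2]-.0627
ov("scene","s10_raw.png","o10",(130,110,250,220),6,[(rct(p,-17.2,.038,.038,b),(0,0,255)),(rct(p,-17.2,.038,.038,b+.084),(0,0,255)),(rct([.4719,-.3101],-17.4,.132,.046,.04),(255,255,0))])
E
```

```text
tcp [ 0.4712 -0.3137  0.1667] jaw 73.06 w 0.436 t 15.18 F [ 0.1  1.1 -3.4]
turn 0.16
d [0.0005 0.0003 0.0267] per row [0.0001 0.     0.0033]
```

View pics/o10.png

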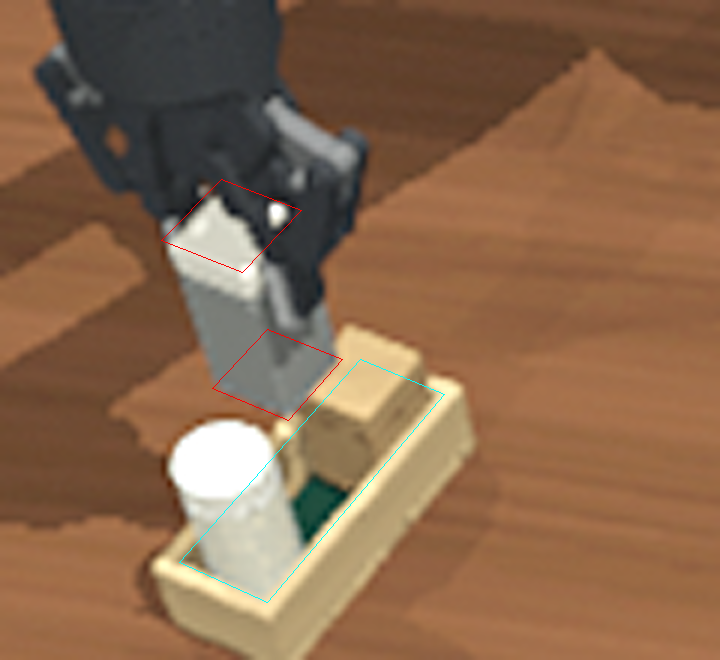

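View pics/t10.png

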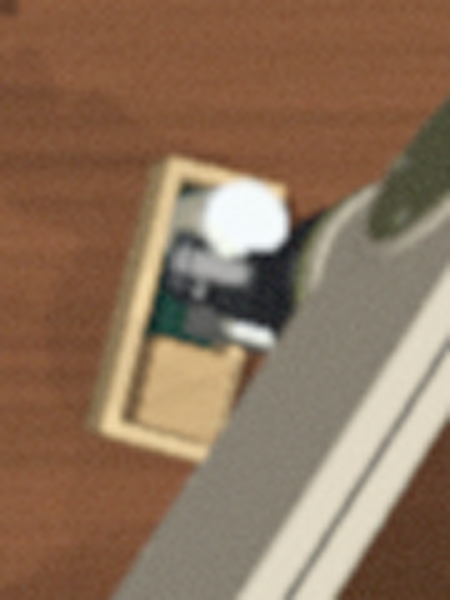

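```bash
python3 - <<'E'
from h import *
crop(cv2.imread("pics/s10_raw.png"),"c10",(150,130,215,215),9)
E
```

```text
(no output)
```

View pics/c10.png

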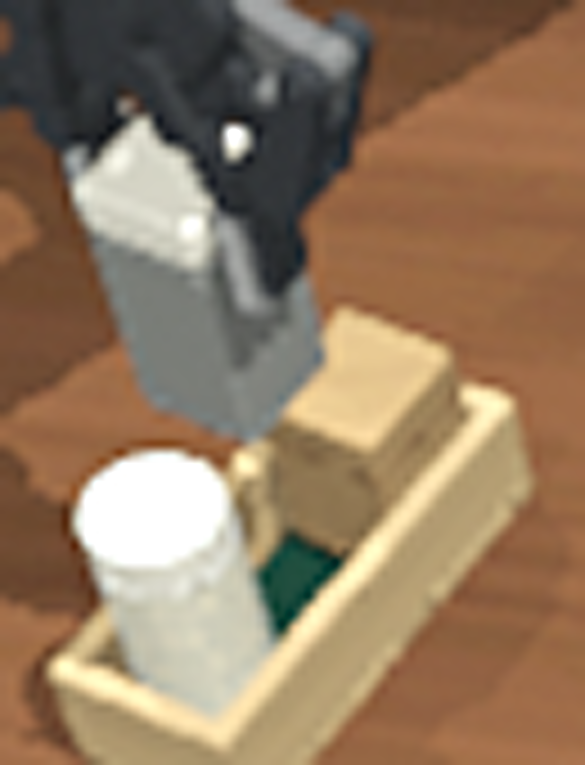

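```bash
python3 - <<'E'
from fit import *
C=((150,130),9)
a=np.radians(-17.2);R=np.array([[np.cos(a),np.sin(a)],[-np.sin(a),np.cos(a)]])
w=fit("sq",rect(.038,.038,.104),[("scene",raw([[142,392],[248,438],[322,355]],*C))],[.471,-.313,a])
print(R@(w[:2]-[.4719,-.3101]))
c=fit("carton",rect(.044,.040,.066),[("scene",raw([[273,420],[375,448],[453,352],[342,308]],*C))],[.4324,-.2977,a])
print(R@(c[:2]-[.4719,-.3101]))
r=back("scene",raw([[152,508]],*C),.096)[0];print(r,R@(r[:2]-[.4719,-.3101]))
E
```

```text
sq scene [ 0.4682 -0.3156] -17.77 res 0.86
sq both [ 0.4682 -0.3156] -17.77 res 0.86
[-0.00185209 -0.00636047]
carton scene [ 0.4329 -0.2972] -12.87 res 1.26
carton both [ 0.4329 -0.2972] -12.87 res 1.26
[-0.04111797  0.0007917 ]
[ 0.51346365 -0.32478273  0.096     ] [ 0.04404666 -0.00173539]
```

Request:
move_arm:
  rows: [1, 0.005, 0, 0, 0, 1, 0, 0, 0.012, 0, 1, 0, 0, 0.012, 0, 1, 0, 0, 0.003, 0, 1, 0, 0, 0, 0]

```text
t: 15.8
tcp_pos: [0.466, -0.3119, 0.1387]
ee_rot: [-0.001, 0.147, 0.989, 0.0]
contact_force: [0.1, -0.6, -2.5]
width: 0.439
```

```bash
python3 - <<'E'
from h import *
save("scene","s11",(150,130,215,215),9);save("top","t11",(355,200,425,300),8)
go(.47075,-.3133,.14,72.9,8)
p=st()[0]['tcp_pos'];b=p[2]-.0627
ov("scene","s11_raw.png","o11",(150,130,215,215),9,[(rct(p,-17.2,.038,.038,b),(0,0,255)),(rct(p,-17.2,.038,.038,b+.084),(0,0,255))])
E
```

```text
tcp [ 0.4665 -0.3123  0.1396] jaw 73.05 w 0.443 t 15.9 F [-0.8  0.2 -3.6]
turn 0.15
d [-0.0044  0.0003 -0.0004] per row [-0.0006  0.     -0.    ]
```

View pics/s11.png

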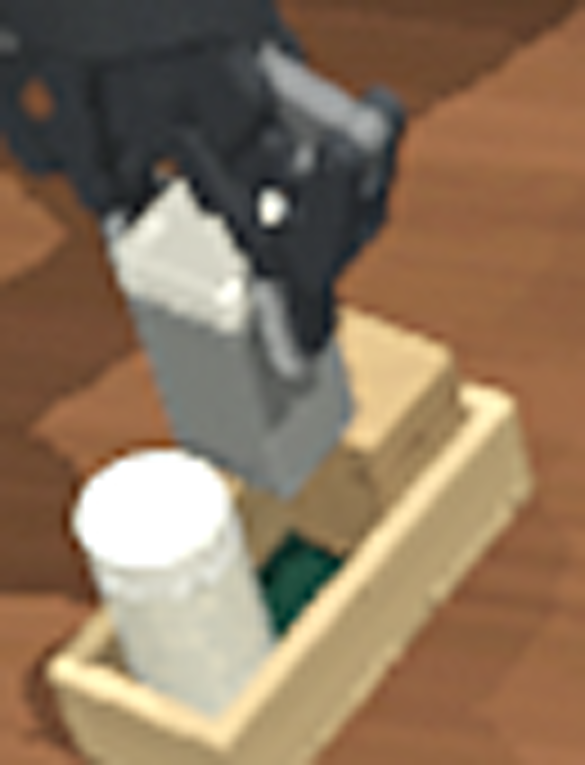

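View pics/t11.png

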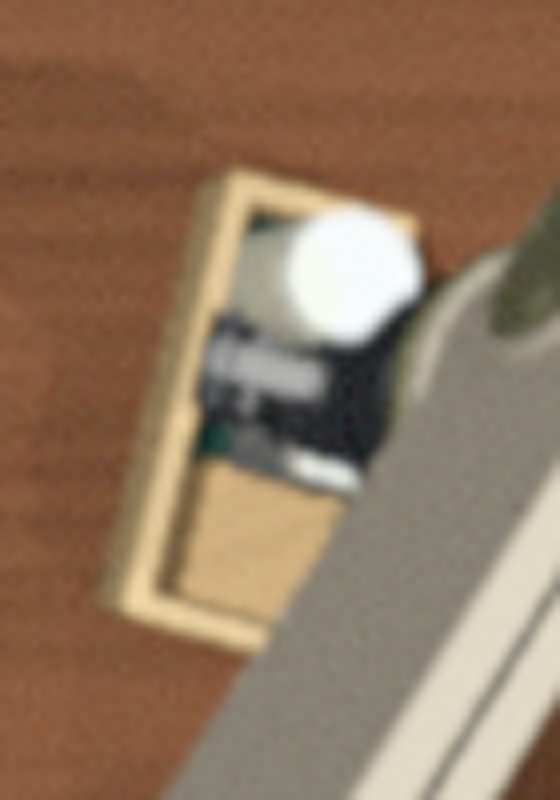

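View pics/o11.png

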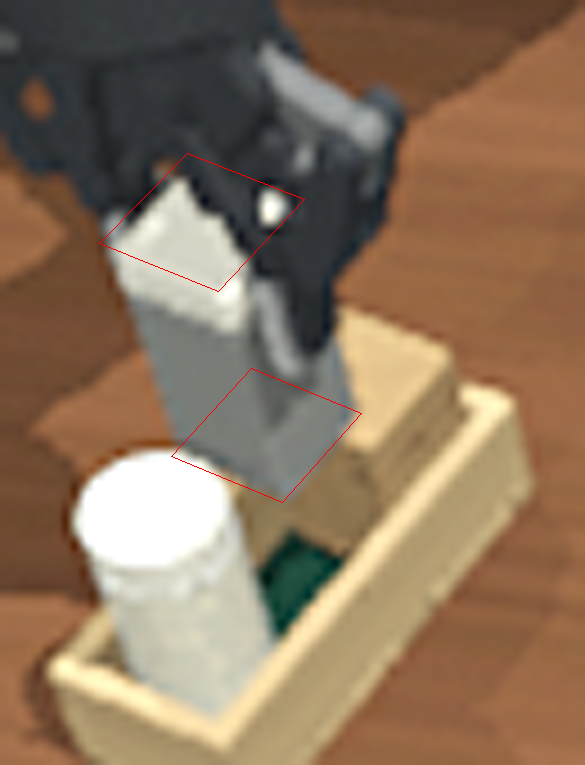

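```bash
python3 - <<'E'
from fit import *
C=((150,130),9)
a=np.radians(-17.2);R=np.array([[np.cos(a),np.sin(a)],[-np.sin(a),np.cos(a)]])
L=lambda cam,p,z,c,B:((back(cam,raw([p],*c),z)[0,:2]-B)@R.T*1000).round(1)
S=[.4719,-.3101]
for n,p,z in [("sq near",(290,498),.077),("sq right",(353,412),.077),("carton near",(375,450),.066),("carton back",(455,352),.066),("box near outer",(222,752),.04),("box back outer",(515,402),.04),("box left outer",(48,665),.04)]:
    print(n,L("scene",p,z,C,S))
T=((355,200),8);B=[.4692,-.3147]
for n,p,z in [("sq cap -x edge",(325,490),.161),("cap +x edge",(325,460),.161),("carton +x edge",(270,475),.066),("carton +x edge2",(210,458),.066),("carton -x",(180,590),.066),("round",(355,275),.096)]:
    print(n,L("top",p,z,T,B))
E
```

```text
sq near [12.2 16.4]
sq right [-22.7  13.3]
carton near [-20.8  19.8]
carton back [-63.4  18.5]
box near outer [74.4 29.1]
box back outer [-73.   28.6]
box left outer [ 71.6 -32.9]
sq cap -x edge [-26.8  11. ]
cap +x edge [-18.7  13.1]
carton +x edge [-20.8   2.5]
carton +x edge2 [-20.8  21.8]
carton -x [-62.9  20.7]
round [43.1  0.1]
```

Request:
move_arm:
  rows: [1, -0.0035, 0.0005, 0, 0, 1, -0.0035, 0, 0, 0, 1, 0, 0, 0.006, 0, 1, 0, 0, 0.006, 0, 1, 0, 0, 0.004, 0]

```text
t: 16.52
tcp_pos: [0.4727, -0.3134, 0.1224]
ee_rot: [-0.001, 0.147, 0.989, 0.0]
contact_force: [0.3, 0.3, -3.4]
width: 0.446
```

```bash
python3 - <<'E'
from h import *
go(.47075,-.3133,.0687,72.9,8)
save("scene","s12",(150,130,215,215),9);save("top","t12",(355,200,425,300),8)
go(.47075,-.3133,.0687,72.9,8)
E
```

```text
tcp [ 0.4727 -0.3134  0.1224] jaw 73.05 w 0.446 t 16.52 F [ 0.3  0.3 -3.4]
turn 0.15
d [ 0.0018 -0.0005  0.0537] per row [ 0.0002 -0.0001  0.0067]
tcp [ 0.4726 -0.3133  0.1224] jaw 73.05 w 0.442 t 16.62 F [-0.6  0.6 -4.1]
turn 0.15
d [ 0.0017 -0.0006  0.0537] per row [ 0.0002 -0.0001  0.0067]
```

View pics/s12.png

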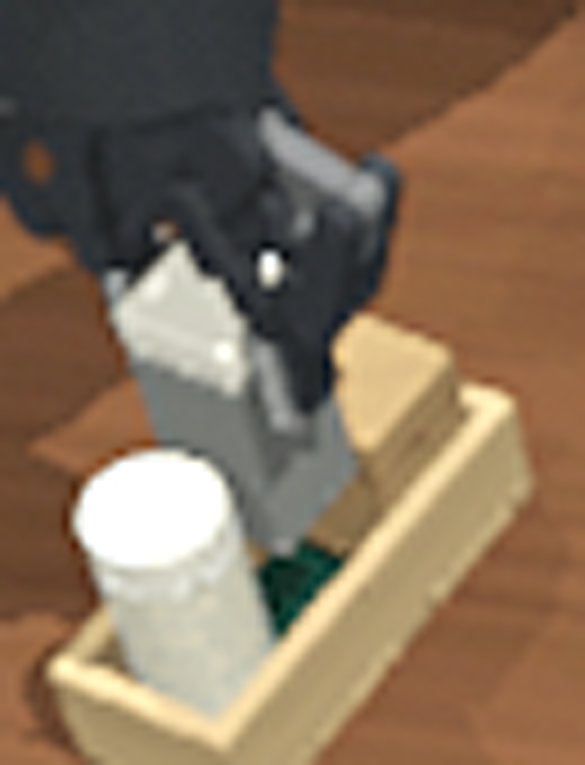

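View pics/t12.png

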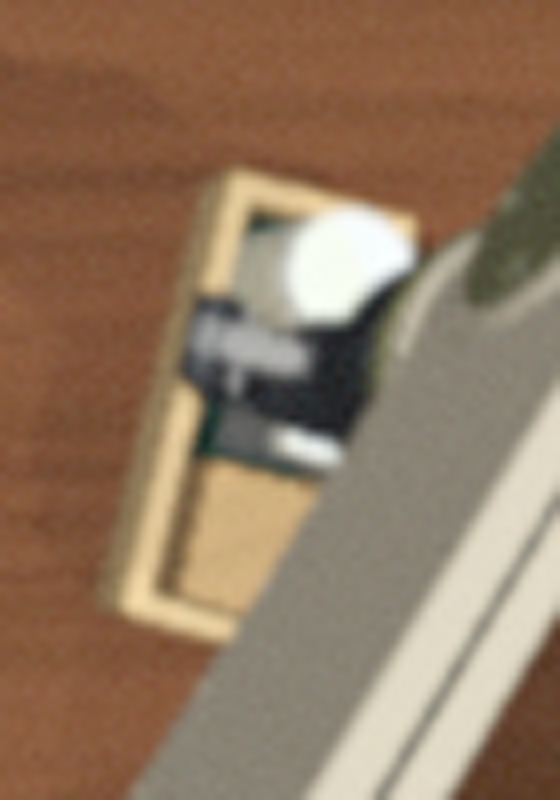

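Request:
move_arm:
  rows: [1, 0, 0, 0.005, 0, 1, 0, 0, 0.005, 0, 1, 0, 0, 0.004, 0, 1, 0, 0, 0.003, 0, 1, 0, 0, 0, 0]

```text
t: 17.25
tcp_pos: [0.4729, -0.3136, 0.106]
ee_rot: [-0.0, 0.147, 0.989, 0.0]
contact_force: [-0.4, -0.1, -3.4]
width: 0.444
```

```bash
python3 - <<'E'
from h import *
save("scene","s13",(150,140,215,215),9)
go(.47075,-.3133,.0687,72.9,8)
E
```

```text
tcp [ 0.4731 -0.3137  0.1063] jaw 73.05 w 0.443 t 17.3 F [-0.4 -0.8 -2.2]
turn 0.15
d [ 0.0023 -0.0003  0.0376] per row [ 0.0003 -0.      0.0047]
```

View pics/s13.png

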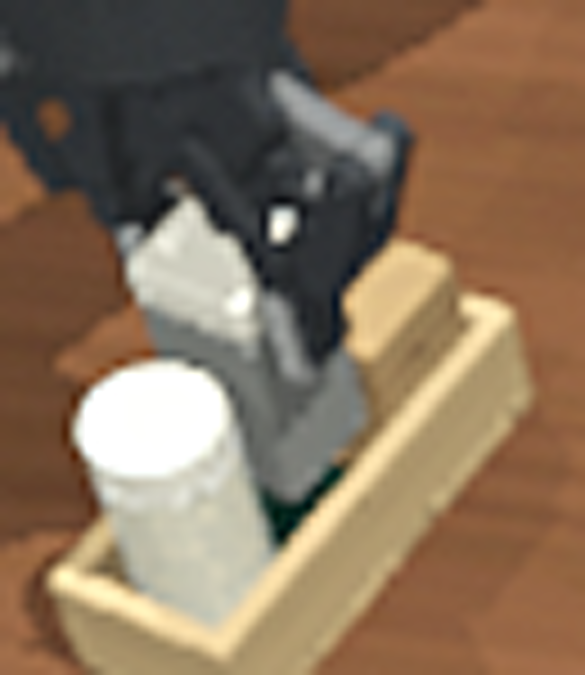

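```bash
python3 - <<'E'
from fit import *
C=((150,140),9)
a=np.radians(-17.2);R=np.array([[np.cos(a),np.sin(a)],[-np.sin(a),np.cos(a)]])
L=lambda cam,p,z,c,B:((back(cam,raw([p],*c),z)[0,:2]-B)@R.T*1000).round(1)
S=[.4719,-.3101]
for n,p,z in [("sq near",(292,501),.044),("sq right",(367,415),.044),("rim outer near",(222,660),.04),("rim outer back",(517,312),.04),("rim outer mid",(400,450),.04),("inner near",(215,632),.04),("inner mid",(340,490),.04),("inner b",(385,438),.04)]:
    print(n,L("scene",p,z,C,S))
E
```

```text
sq near [20.3 15. ]
sq right [-16.4  15.3]
rim outer near [73.8 28.6]
rim outer back [-73.3  29.2]
rim outer mid [-12.2  28.9]
inner near [66.7 21.1]
inner mid [ 8.3 22.2]
inner b [-14.   22.5]
```

Request:
move_arm:
  rows: [1, 0, 0.0025, 0, 0, 1, 0, 0, 0.006, 0, 1, 0, 0, 0.006, 0, 1, 0, 0, 0.006, 0, 1, 0, 0, 0, 0]

```text
t: 17.92
tcp_pos: [0.4733, -0.3109, 0.0874]
ee_rot: [-0.001, 0.147, 0.989, 0.0]
contact_force: [-0.7, 0.2, -3.0]
width: 0.438
```

```bash
python3 - <<'E'
from h import *
save("scene","s14",(150,140,215,215),9)
go(.47075,-.3133,.0687,72.9,8)
E
```

```text
tcp [ 0.4735 -0.3111  0.0878] jaw 73.05 w 0.439 t 17.98 F [-0.5  0.  -2.8]
turn 0.15
d [ 0.002  -0.0029  0.0191] per row [ 0.0002 -0.0004  0.0024]
```

View pics/s14.png

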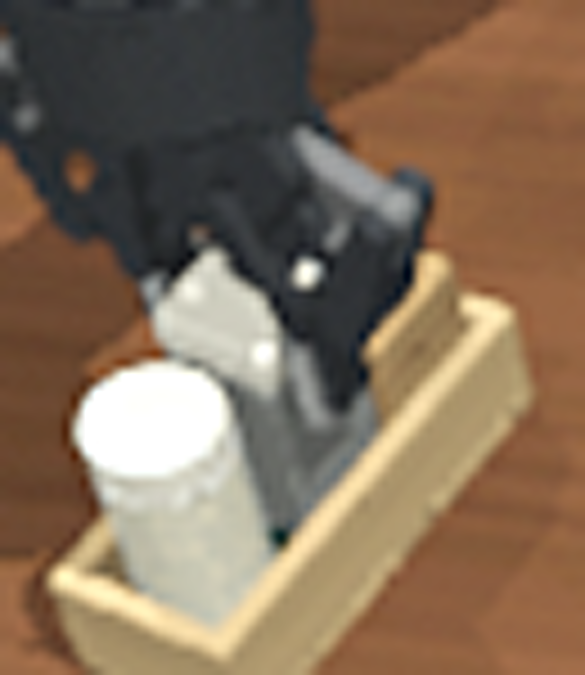

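Request:
move_arm:
  rows: [1, 0, 0, 0.007, 0, 1, 0, 0, 0.005, 0, 1, 0, 0, 0.004, 0, 1, 0, 0, 0.002, 0, 1, 0, 0, 0.0015, 0]

```text
t: 18.6
tcp_pos: [0.4739, -0.3113, 0.0688]
ee_rot: [-0.0, 0.147, 0.989, -0.0]
contact_force: [-0.2, 0.1, -2.6]
width: 0.441
```

```bash
python3 - <<'E'
from h import *
go(.47075,-.3133,.0687,72.9,8)
E
```

```text
tcp [ 0.4739 -0.3113  0.0688] jaw 73.05 w 0.441 t 18.6 F [-0.2  0.1 -2.6]
turn 0.15
d [ 0.0024 -0.0028  0.0001] per row [ 0.0003 -0.0004  0.    ]
```

Request:
move_arm:
  rows: [1, 0, 0, 0.001, 0, 1, 0, 0, 0.001, 0, 1, 0, 0, 0, 0, 1, 0, 0, 0, 0, 1, 0, 0, 0, 0]

```text
t: 19.23
tcp_pos: [0.4741, -0.3115, 0.0686]
ee_rot: [0.0, 0.147, 0.989, -0.0]
contact_force: [-6.3, 4.2, 12.0]
width: 0.441
```

Request:
move_arm:
  rows: [1, 0, 0, -0.001, 0, -0.4, 0, 0, 0, 0, -0.4, 0, 0, 0, 0, -0.4, 0, 0, 0, 0, -0.4, 0, 0, -0.005, 0]

```text
t: 19.85
tcp_pos: [0.4735, -0.3111, 0.0725]
ee_rot: [-0.0, 0.147, 0.989, 0.0]
contact_force: [-1.3, -1.0, -0.3]
width: 0.697
```

Request:
move_arm:
  rows: [-0.4, 0, 0, -0.02, 0, -0.4, 0, 0, -0.035, 0, -0.4, 0, 0, -0.045, 0, -0.4, 0, 0, -0.045, 0, -0.4, 0, 0.03, 0, 0]

```text
t: 20.48
tcp_pos: [0.4847, -0.2854, 0.2253]
ee_rot: [0.005, 0.149, 0.989, -0.003]
contact_force: [-0.3, 1.0, -0.6]
width: 0.705
```

Request:
move_arm:
  rows: [-0.4, 0, 0.05, 0, 0, -0.4, 0, 0.05, 0, 0, -0.4, 0, 0.05, 0, 0, -0.4, 0, 0.05, 0, 0, -0.4, 0, 0, 0, 0]

```text
t: 21.1
tcp_pos: [0.5419, -0.0882, 0.2197]
ee_rot: [0.001, 0.145, 0.989, 0.0]
contact_force: [-0.1, -0.3, 0.3]
width: 0.704
```

```bash
python3 - <<'E'
from h import *
save("scene","s15",(140,130,240,230),6);save("top","t15",(350,190,440,310),5)
go(.540,.2022,.25,-4,10)
E
```

```text
tcp [ 0.5412 -0.0911  0.2192] jaw 73.14 w 0.7 t 21.2 F [-0.7 -0.5 -0.4]
turn 77.14
d [ 0.0862  0.2803 -0.031 ] per row [ 0.0086  0.028  -0.0031]
```

View pics/s15.png

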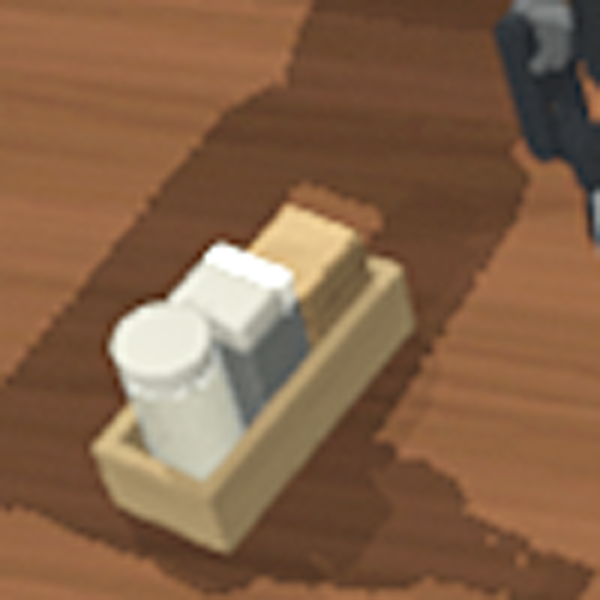

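View pics/t15.png

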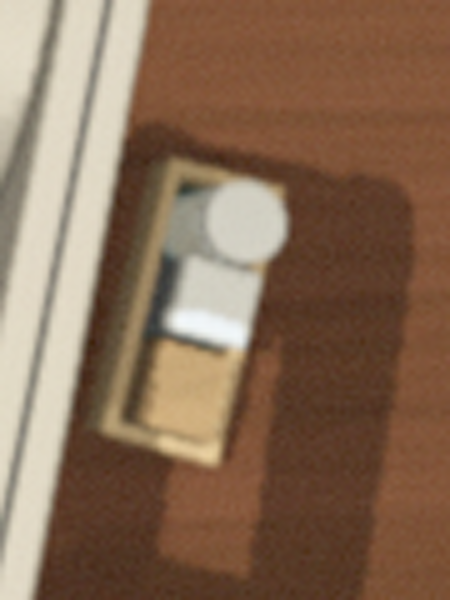

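Request:
move_arm:
  rows: [-0.4, 0.0086, 0.028, -0.0031, 0, -0.4, 0.0086, 0.028, -0.0031, 0, -0.4, 0.0086, 0.028, -0.0031, 0, -0.4, 0.0086, 0.028, -0.0031, 0, -0.4, 0.0086, 0.028, -0.0031, 0]

```text
t: 21.82
tcp_pos: [0.5407, 0.0543, 0.2343]
ee_rot: [0.0, 0.148, 0.989, -0.0]
contact_force: [0.3, 0.0, 0.4]
width: 0.699
```

Request:
move_arm:
  rows: [-0.4, 0.0086, 0.028, -0.0031, 0, -0.4, 0.0086, 0.028, -0.0031, 0, -0.4, 0.0086, 0.028, -0.0031, 0, -0.4, 0.0086, 0.028, -0.0031, 0, -0.4, 0.0086, 0.028, -0.0031, 0]

```text
t: 22.45
tcp_pos: [0.5409, 0.2008, 0.2497]
ee_rot: [0.0, 0.148, 0.989, -0.0]
contact_force: [1.1, -0.0, 0.1]
width: 0.696
```

Request:
move_arm:
  rows: [-0.4, 0, 0, 0, 9.6, -0.4, 0, 0, 0, 9.6, -0.4, 0, 0, 0, 9.6, -0.4, 0, 0, 0, 9.6, -0.4, 0, 0, 0, 9.6]

```text
t: 23.08
tcp_pos: [0.5409, 0.1998, 0.2496]
ee_rot: [0.0, 0.54, 0.842, 0.0]
contact_force: [-0.2, -0.4, 0.1]
width: 0.699
```

Request:
move_arm:
  rows: [-0.4, 0, 0, 0, 9.6, -0.4, 0, 0, 0, 9.6, -0.4, 0, 0, 0, 9.6, -0.4, 0, 0, 0, 0, -0.4, 0, 0, 0, 0]

```text
t: 23.7
tcp_pos: [0.5406, 0.2007, 0.2492]
ee_rot: [0.0, 0.729, 0.685, 0.0]
contact_force: [0.8, -0.3, 1.0]
width: 0.705
```

```bash
python3 - <<'E'
from h import *
save("scene","s16",(310,90,450,290),4)
go(.5405,.2022,.145,-4.2,5)
s=st()[0];print(s['joints'].round(2))
E
```

```text
tcp [0.5405 0.201  0.2491] jaw -3.63 w 0.702 t 23.75 F [ 1.  -0.6  0.8]
turn 0.57
d [ 1.200e-03 -1.000e-04  1.041e-01] per row [ 0.0002 -0.      0.0208]
[ 0.27  0.07  1.55 -0.    1.52  0.33]
```

View pics/s16.png

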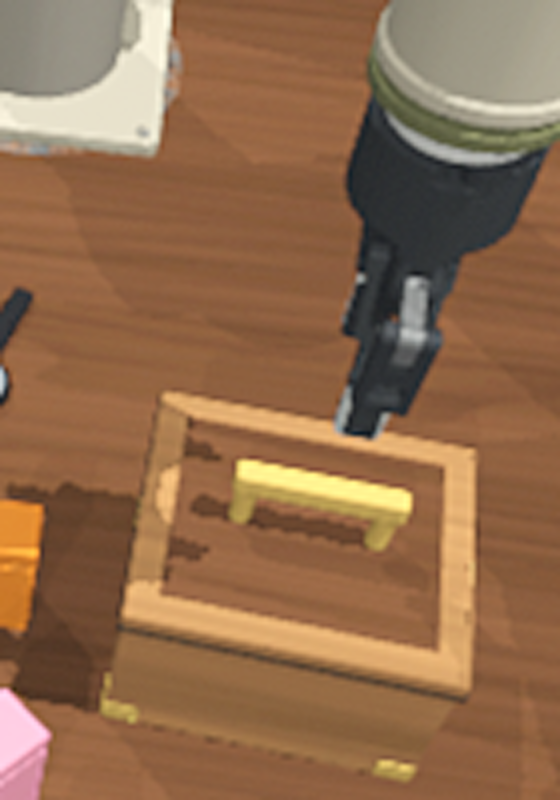

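Request:
move_arm:
  rows: [-0.4, 0.001, 0, 0.025, 0.6, -0.4, 0, 0, 0.03, 0, -0.4, 0, 0, 0.025, 0, -0.4, 0, 0, 0.016, 0, -0.4, 0, 0, 0.008, 0]

```text
t: 24.38
tcp_pos: [0.5401, 0.2025, 0.1441]
ee_rot: [-0.0, 0.733, 0.68, -0.0]
contact_force: [0.2, 0.7, -0.0]
width: 0.7
```

```bash
python3 - <<'E'
from h import *
save("scene","s17",(340,130,440,260),6)
go(.5405,.2022,.145,-4.2,5)
E
```

```text
tcp [0.5399 0.2024 0.1436] jaw -4.32 w 0.7 t 24.43 F [ 0.1 -0.2 -0.7]
turn -0.12
d [-0.0002  0.0006 -0.0014] per row [-0.      0.0001 -0.0003]
```

View pics/s17.png

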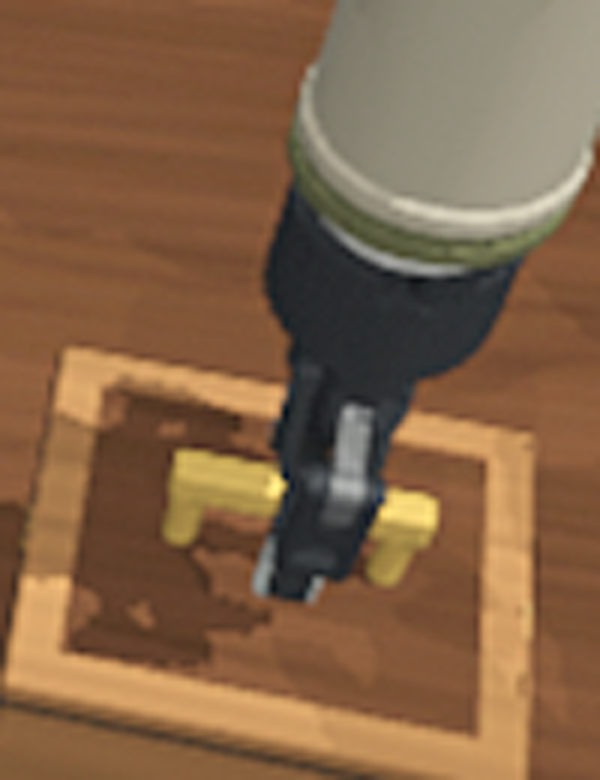

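Request:
move_arm:
  rows: [1, 0, 0, 0, 0, 1, 0, 0, 0, 0, 1, 0, 0, 0, 0, 1, 0, 0, 0, 0, 1, 0, 0, 0, 0]
  squeeze: 85

```text
t: 25.05
tcp_pos: [0.5413, 0.2028, 0.1463]
ee_rot: [0.001, 0.733, 0.68, 0.001]
contact_force: [0.7, 0.7, 5.4]
width: 0.149
```

Request:
move_arm:
  rows: [1, 0, 0, 0, 0, 1, 0, 0, 0, 0, 1, 0, 0, 0, 0, 1, 0, 0, 0, 0, 1, 0, 0, 0, 0]

```text
t: 25.68
tcp_pos: [0.5413, 0.2028, 0.1462]
ee_rot: [0.001, 0.733, 0.68, 0.001]
contact_force: [0.7, -0.5, 6.7]
width: 0.144
```

```bash
python3 - <<'E'
from h import *
go(.5405,.2022,.145,-4.2,5)
print(st()[0]['wrist_torque'])
E
```

```text
tcp [0.5413 0.2028 0.1462] jaw -4.35 w 0.144 t 25.68 F [ 0.7 -0.5  6.7]
turn -0.15
d [-0.0006 -0.0007  0.0012] per row [-0.0001 -0.0001  0.0002]
[-0.01634701 -0.15039179  0.08024636]
```

Request:
move_arm:
  rows: [1, 0, 0, -0.001, 0, 1, 0, 0, -0.001, 0, 1, 0, 0, -0.001, 0, 1, 0, 0, -0.001, 0, 1, 0, 0, -0.001, 0]

```text
t: 26.3
tcp_pos: [0.54, 0.2027, 0.1475]
ee_rot: [-0.0, 0.733, 0.68, -0.0]
contact_force: [9.0, 3.6, -16.2]
width: 0.15
```

Request:
move_arm:
  rows: [1, 0, 0, -0.001, 0, 1, 0, 0, -0.001, 0, 1, 0, 0, -0.001, 0, 1, 0, 0, -0.001, 0, 1, 0, 0, -0.001, 0]

```text
t: 26.92
tcp_pos: [0.5404, 0.2021, 0.1535]
ee_rot: [0.0, 0.733, 0.68, -0.0]
contact_force: [5.8, -1.3, -4.8]
width: 0.145
```

Request:
move_arm:
  rows: [1, 0, 0, -0.001, 0, 1, 0, 0, -0.001, 0, 1, 0, 0, -0.001, 0, 1, 0, 0, -0.001, 0, 1, 0, 0, -0.001, 0]

```text
t: 27.55
tcp_pos: [0.5401, 0.2026, 0.1598]
ee_rot: [-0.0, 0.733, 0.68, -0.0]
contact_force: [1.0, -0.1, -5.6]
width: 0.147
```

Request:
move_arm:
  rows: [1, 0, 0, -0.002, 0, 1, 0, 0, -0.002, 0, 1, 0, 0, -0.002, 0, 1, 0, 0, 0, 0, 1, 0, 0, 0, 0]

```text
t: 28.18
tcp_pos: [0.5403, 0.2026, 0.1659]
ee_rot: [0.0, 0.733, 0.68, -0.0]
contact_force: [-0.3, 1.1, -5.9]
width: 0.147
```

```bash
python3 - <<'E'
from h import *
go(.5413,.2028,.1662,-4.2,5)
save("scene","s18",(320,130,450,290),5)
print(st()[0]['wrist_torque'])
E
```

```text
tcp [0.5403 0.2026 0.1659] jaw -4.35 w 0.147 t 28.18 F [-0.3  1.1 -5.9]
turn -0.15
d [ 0.0003  0.001  -0.0003] per row [ 0.0001  0.0002 -0.0001]
[0.02226704 0.00921928 0.01006871]
```

View pics/s18.png

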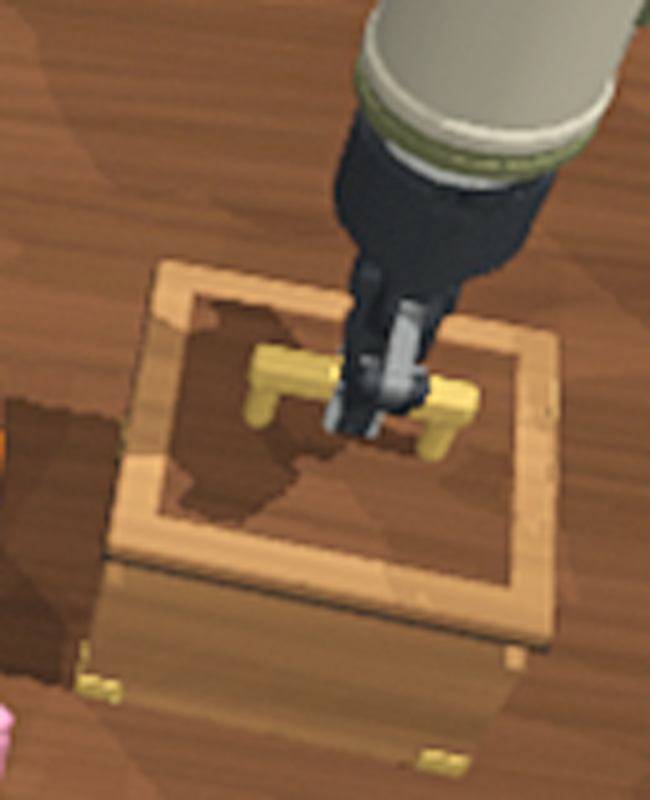

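Request:
move_arm:
  rows: [1, 0, 0, 0, 0, 1, 0, 0, 0, 0, 1, 0, 0, 0, 0, 1, 0, 0, 0, 0, 1, 0, 0, 0, 0]

```text
t: 28.85
tcp_pos: [0.5403, 0.2026, 0.1659]
ee_rot: [0.0, 0.733, 0.68, -0.0]
contact_force: [-0.9, -0.6, -6.1]
width: 0.147
```

```bash
python3 - <<'E'
from h import *
go(.5413,.2028,.1662,-4.2,5)
from scipy.optimize import least_squares
pc=np.array([[160,262],[558,336],[550,645],[107,555]])/5+[320,130]
p0=np.array([[155,90],[545,163],[536,470],[103,380]])/5+[320,170]
for n,p in(("before",p0),("now",pc)):
    def r(q):
        P=proj("scene",rct(q[:2],np.degrees(q[2]),.166,.186,q[3]));D=np.linalg.norm(p[:,None]-P[None],axis=2);return (p-P[D.argmin(1)]).ravel()
    s=least_squares(r,[.543,.203,-.073,.12]);print(n,s.x.round(4),np.abs(s.fun).max().round(2))
save("scene","s19");save("top","t19")
E
```

```text
tcp [0.5403 0.2026 0.1659] jaw -4.35 w 0.147 t 28.85 F [-0.9 -0.6 -6.1]
turn -0.15
d [ 0.0002  0.001  -0.0003] per row [ 0.      0.0002 -0.0001]
before [ 0.543   0.2063 -0.0737  0.1083] 0.78
now [ 0.5436  0.2055 -0.0738  0.1293] 0.83
```

View pics/s19.png

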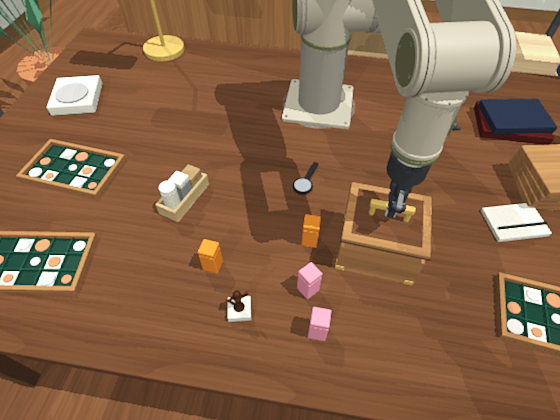

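View pics/t19.png

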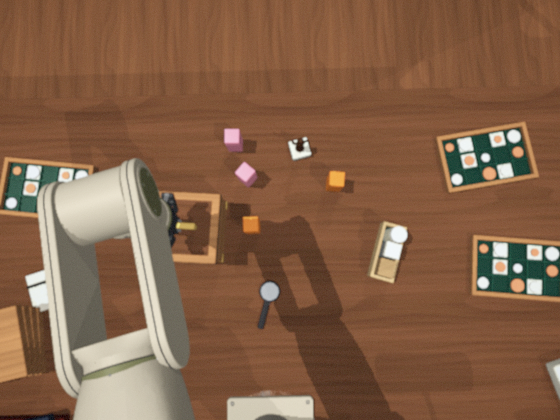

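Image fits put the lid about 21 mm above its closed height. The TCP has risen 19.7 mm, and the only force left is about the lid's weight. All three items stand in the box at (185,190) in the scene picture, and the bystanders and look-alikes are unmoved, so I'm handing in.

```bash
python3 -c "
from plant import manip
print(manip.job_done())"
```

```text
the job is handed in; nothing more can be done
None
```

I handed the job in at about 29 s of the 58 s allowed; no verdict came back. Both coin tubes are in the packing box, and the gripper is holding the lid up by its pull.

- **Tubes:** The round tube stands at the box's +x end and the square tube stands between it and the carton. I lowered each one until it touched the floor, then opened the fingers and backed off. The pictures after each release, and the last ones, show all three upright in one row.
- **Lid:** I gripped the pull with 85 N and raised it mostly 1 mm at a time, 2 mm at the end. The upward pull reached about 16 N and fell to 5–6 N once the seal let go. The gripper has risen 19.7 mm, and fitting the lid's corners in the images gives about 21 mm. It held still over the last half second I checked.
- **Bystanders and look-alikes:** The statuette, the magnifier, and the orange and pink look-alikes appear where they started.

**Disagreements:** The two cameras differed by 3–5 mm on positions, more than the stated 2 mm. I used averages for aiming and shifted the square tube 2.5 mm across the box, going by the scene picture, before lowering it in. The remaining 6 N on the wrist is above the stated lid weight of about 4 N. I put that down to lid variation and sensor offset, but did not check whether the lid still touched the chest.

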